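# Clamp the printing block in the carving jig

## Robot

A 6-joint arm with a two-finger parallel gripper is mounted at the origin on the work surface. World frame = base frame: x ahead of the robot, y to its left, z up, the work surface at z = 0. Lengths are in m, angles in rad, forces in N, time in s.
With the tool pointing down it reaches from about 0.375 to 0.975 m from the base axis. Payload 3.8 kg.
Tool frame: the origin (TCP) lies on the centre line of the jaws, within the pads' length; the fingertips stand 25 mm ahead of it and the grasp point (between the pads) lies 6 mm ahead of it; y points along the fingers, z is the direction in which the jaws open and shut, and the axes are right-handed (so a half turn about y gives the same grasp; the last joint's range is limited). The gripper opens to 85 mm and grips with 20 to 120 N. Pads are 22 mm wide; open, the fingers measure 114 mm over their backs; the gripper's body (76 mm by 85 mm) begins 54 mm behind the grasp point. The pads swing forward as they close: fully open they stand 13 mm farther back than shut.
Start: joints at [-1.382, 0.264, 1.604, -0, 1.274, -0.037], TCP at [0.151, -0.658, 0.256] pointing down, gripper open.
Joint ranges: [-2.63, 2.63], [-0.94, 2.18], [0.31, 2.57], [-1.31, 4.45], [0, 2.66], [-2.55, 2.55]. Speed limits (rad/s): [2.57, 2.57, 3.14, 3.14, 3.14, 3.14].

## Interface

Orientations are given as a rotation vector (axis times angle).
In Python, from workcell import bot gives the robot as it stands.
- The arm moves only by the shell command python3 -m jog 'ROWS' [FORCE]. ROWS is JSON, a list of rows, each a list of 5 numbers: the shift along the world's x, y, z in mm, then the turn about the world's z in degrees, then the finger opening in mm, from 0 to 85.4. A call has exactly 10 rows; each row is the pose to reach, as a shift and turn from the pose commanded when the call began; what a row does not reach only later rows make up. A row lasts 1/8 s, in which the tool goes at most 62.5 mm and 10.7 degrees, less where a joint would pass 70% of its speed; a pose out of reach is approached as far as the arm can. A call with a gripper value outside its range is refused whole. The fingers move at their own pace and stop on an object; FORCE is the grip in N (left out, the last holds). Time passes only in rows, so rows that repeat a pose let the fingers close, or fill a call up. It gives the time, the measured TCP pose, the force and the opening at its end, in the units of the state.
- bot.read_state(): the state, without advancing time (a new reading comes with each control period).
- bot.read_camera(name): name is "scene" or "top" or "wrist"; returns a dict with "pixels" (420x560x3 uint8, red, green, blue), "fx", "fy", "cx", "cy" (pixels), "dist" ([k1, k2, p1, p2, k3] as OpenCV has them; the pictures are not rectified), "R" (3x3) and "t" (3): a world point X has camera coordinates R X + t. Camera axes: x right, y down, z forward; pixel columns grow to the right and rows downward; lengths in m; the calibration is good to about 2 mm. A picture is of the moment at which its call begins. There is no depth.
- bot.finish_job(): hands the job in, once; it reports no verdict.
The state is a dict: "time": time; "q": joint angles; "joint_vel": joint speeds; "joint_torque": joint torques, N m; "tool_pos": TCP position; "tcp_rot": TCP orientation; "wrist_force": force on the tool from outside, world axes, zero at the start; "torque": the same for the moment, N m; "width": opening from 0.0 (shut) to 1.0 (fully open).
Only numpy, scipy, OpenCV 4.12 (cv2) and the standard library are available. Lean on these libraries where they do the work, as an engineer would, in place of code of your own. Each camera call takes 0.05 s, during which the arm holds its last target.

## Task

Clamp the carved printing block in the plywood jig so that it sits tight and square against the fence. Slip the hollow steel bar over the clamp's short stiff lever until it meets the collar, and with it swing the lever past its dead point until it rests on its stop and stays there by itself; feel your way and never force the bar or lean on the stop. Then draw the bar off without tripping the clamp, lay it flat on the bare table clear of the jig, touch lever and jig only through the bar, and leave the other things where they are.

Things in the scene. Friction and masses are not known exactly. Their poses are not given: they have to be found in the camera images.
- bar_mid (a point): Centre of the extension bar: loose straight length of steel box section, 25 x 25 mm outside, 200 mm long, 3 mm wall, open at both ends (bore 19 x 19 mm), 0.4 kg, lying on the table to the left or right of the jig's front. x runs along its length; both ends are alike. At the start this point is 12.5 mm above the table.
- lever_pivot (a point): Point on the vertical pivot axis of the clamp's steel lever, at the mid-height of its tang (62 mm above the table). x points outward along the tang, z up. From here along x: collar (34 mm wide, 22 mm high) whose outer face is at 40 mm, then a bare square tang 16 mm wide, 14 mm high to 87 mm, stepped to 11 x 9 mm up to its tip at 95 mm. Seated on the collar, the bar's centre is at x = 140 mm.
- lever_tip (a point): Tip of the tang, 95 mm from the pivot, axes as lever_pivot's; it points to the robot's side. Closing turns it clockwise seen from above: free, then up to 1.2 N m (11 N at the bar's middle), none at the dead point, then it pulls itself 0.075 rad on to a rigid stop. It is put on its splines differently each time: from start to stop is 0.77 to 1.33 rad, to be felt. Let go early, it springs open.
- block_mid (a point): Centre of the wooden printing block, 110 (x) x 100 (y) x 23 mm, 0.22 kg, lying loose flat on the jig's board between the clamp's rubber-faced jaw and the fence, 0.5 to 3 mm short of the fence; axes as the jig's. The jaw (60 mm wide) pushes it along the jig's y as the lever closes.
- fence: Dark wooden side fence of the jig, 160 (x) x 30 (y) x 30 mm; origin at the foot of the middle of the face that looks to the block, 18 mm above the table; axes as the jig's. Block home: block_mid is at y = -50 mm from here.
- jig: Carving jig screwed to the table: plywood board 220 (x) x 360 (y) x 18 mm with fence, low end stop and push-pull toggle clamp (lever, link, plunger, sprung jaw). Origin: centre of the board's underside; lever pivot at x -10, y -130 mm; fence at the +y end; nothing higher than 75 mm. 14 N pressed at the seated bar's middle, as when leaning on the stop, overstrains the clamp (45 N of contact in all).
- stick: Solid square wooden stick, 25 x 25 x 200 mm, looks like the bar but of wood and not hollow; lies on the side where the bar does not. Origin: centre of the underside, x along it. Leave it.
- tape: Roll of paper tape lying flat, 92 mm across, 19 mm high, origin centre of underside. Leave it.
- roller: Ink roller with wooden handle, 195 mm long, 32 mm high, lying to the left of the jig; origin on the table below its middle, x along the handle to the roll. Leave it.
- gouge: Small carving gouge with dark wooden handle, 140 mm long, 26 mm high, lying in front of the jig; origin on the table below its middle. Leave it.
- amber: Amber glass bottle, 48 mm across, 85 mm high, origin centre of underside. Leave it.
- pot_a: Paint pot, 68 mm across, 95 mm high, behind on the left; origin centre of underside. Leave it.
- pot_b: Paint pot, 68 mm across, 95 mm high, on the right; origin centre of underside. Leave it.
- tub: Tub with white lid, 80 mm across, 90 mm high, on the right; origin centre of underside. Leave it.
- bar: The extension bar itself (see bar_mid); origin in the middle of its underside, x along it.
- block: The printing block itself (see block_mid); origin in the middle of its underside.
Not all that is in view belongs to the job. Of the things that look like the bar, the middle-sized one is meant.

How it is judged:
By the outcome, as a careful person would: the job done as asked, in the order asked, and still so for the second after the job is handed in, with the robot touching nothing.
It also fails if it takes over 72 s, if anything falls off the work surface, if the arm or the gripper's body presses on something with over 40 N, if the wrist force passes 120 N, or if a joint passes its speed limit or range.

## Working session

There is one attempt and no reset: what is moved stays moved. The work goes in short steps, Python scripts to look and compute and a shell command to move; the robot and the scene stay as the last step left them, time stands still between calls to the robot, and variables do not carry over. Pictures are saved under pics/ and viewed, and the job is handed in when it is done.

```bash
ls; mkdir -p pics
python3 - <<'E'
from workcell import bot
import cv2,json
s=bot.read_state(); print(s)
for n in ["scene","top","wrist"]:
    c=bot.read_camera(n); cv2.imwrite(f"pics/{n}0.png",c["pixels"][:,:,::-1])
    print(n,c["fx"],c["fy"],c["cx"],c["cy"],c["dist"],c["R"],c["t"])
E
```

```text
pics
{'time': 0.0, 'q': array([-1.38191576e+00,  2.64757623e-01,  1.60538836e+00, -7.87496719e-06,
        1.27369281e+00, -3.69241393e-02]), 'joint_vel': array([-5.62801884e-05,  7.25629374e-04, -6.49513336e-04,  7.29297847e-04,
        1.17050866e-03, -3.77804926e-04]), 'joint_torque': array([ 2.46524023e-04, -5.15122640e+01, -3.67312682e+01, -1.83035431e-04,
        1.31714973e-02, -2.82596773e-07]), 'tool_pos': array([ 0.15097843, -0.65720098,  0.25495119]), 'tcp_rot': array([-0.23852393,  2.10435875, -2.09962205]), 'wrist_force': array([1.02961921, 0.02725751, 0.66912244]), 'torque': array([0.04008014, 0.00361477, 0.00213398]), 'width': 1.0009266733870137}
scene 387.61181462280416 387.61181462280416 277.7530648300529 209.66861833480021 [0.01488862 0.         0.         0.         0.        ] [[ 0.17238951  0.98498888  0.00887454]
 [ 0.84667145 -0.14356519 -0.51238315]
 [-0.50341763  0.0958433  -0.8587111 ]] [-0.04438886 -0.33795297  1.47468962]
top 395.88926711496515 395.88926711496515 282.30208079916855 205.58950859349667 [-0.08180615  0.          0.          0.          0.        ] [[-0.00323395 -0.99999313  0.00180948]
 [-0.98825099  0.00291947 -0.15281183]
 [ 0.1528055  -0.0022824  -0.98825365]] [-0.00471017  0.44858285  1.4297285 ]
wrist 307.1922930929898 307.1922930929898 273.7708355432422 212.51077787168217 [-0.05064114  0.          0.          0.          0.        ] [[ 0.2238437  -0.97461844 -0.00358992]
 [-0.92107433 -0.21274732  0.3261298 ]
 [-0.31861587 -0.06969552 -0.94531818]] [-0.67370715 -0.04276682  0.3811692 ]
```

View pics/scene0.png

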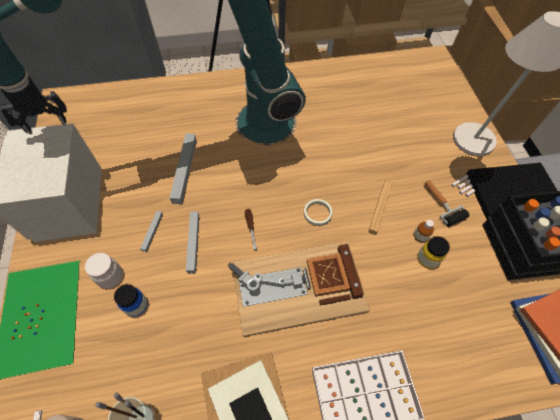

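View pics/top0.png

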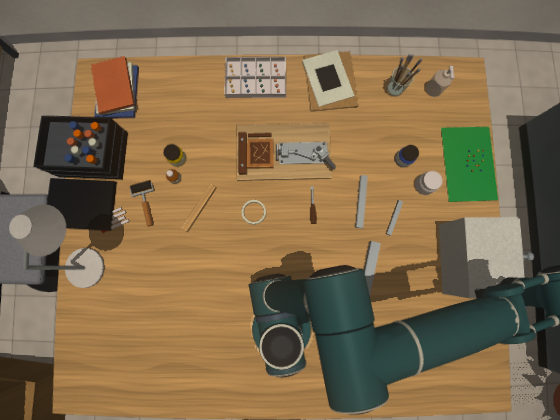

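View pics/wrist0.png

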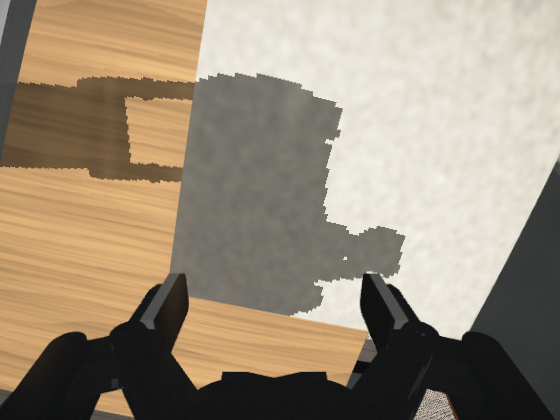

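Candidates for the bar (scene picture): grey bars at (184,168), at (193,241) and at (151,231), plus the wooden stick at (380,207), which is ruled out. I'll measure their lengths.

```bash
cat > h.py <<'E'
import numpy as np, cv2
from workcell import bot
def cam(n):
    return bot.read_camera(n)
def w(c,uv,z):
    K=np.array([[c["fx"],0,c["cx"]],[0,c["fy"],c["cy"]],[0,0,1.]])
    p=cv2.undistortPoints(np.array(uv,float).reshape(-1,1,2),K,np.array(c["dist"])).reshape(-1,2)
    R=np.array(c["R"]);t=np.array(c["t"]);C=-R.T@t
    d=np.c_[p,np.ones(len(p))]@R
    return C+d*((z-C[2])/d[:,2])[:,None]
def px(c,X):
    K=np.array([[c["fx"],0,c["cx"]],[0,c["fy"],c["cy"]],[0,0,1.]])
    return cv2.projectPoints(np.array(X,float).reshape(-1,1,3),cv2.Rodrigues(np.array(c["R"]))[0],np.array(c["t"]),K,np.array(c["dist"]))[0].reshape(-1,2)
def save(im,name,box=None,s=1):
    if box: im=im[box[1]:box[3],box[0]:box[2]]
    im=cv2.resize(im,None,fx=s,fy=s,interpolation=cv2.INTER_CUBIC)
    cv2.imwrite("pics/"+name,im[:,:,::-1])
E
python3 - <<'E'
from h import *
c=cam("scene"); save(c["pixels"],"s1.png",(130,120,290,290),4.5 if 0 else 3.5)
save(c["pixels"],"s2.png",(225,230,375,335),5)
c=cam("top"); save(c["pixels"],"t1.png",(330,165,430,290),4.5)
save(c["pixels"],"t2.png",(230,115,345,185),6.5)
E
```

```text
(no output)
```

View pics/s1.png

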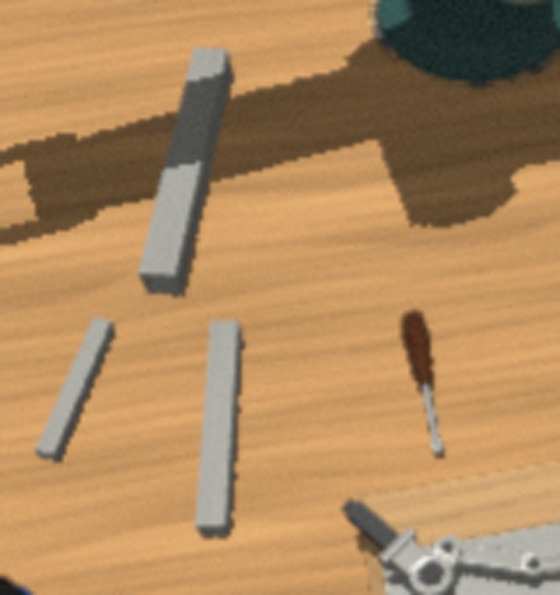

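View pics/s2.png

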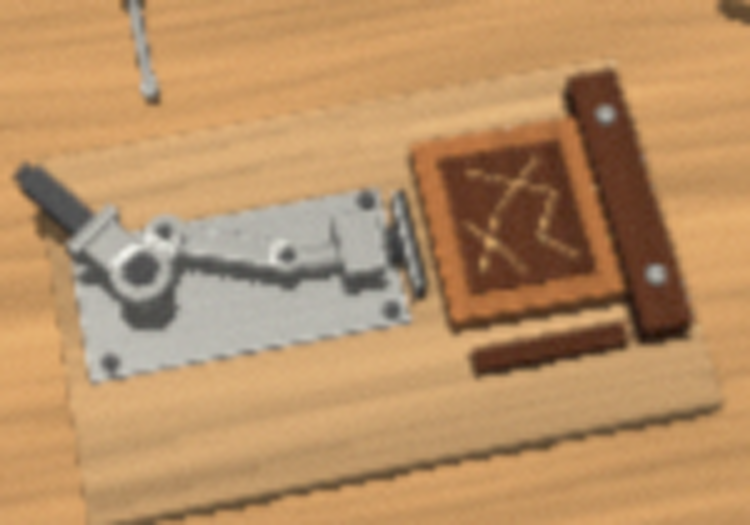

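View pics/t1.png

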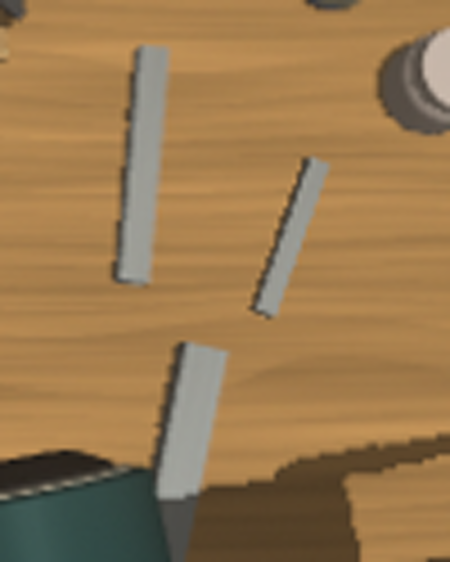

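View pics/t2.png

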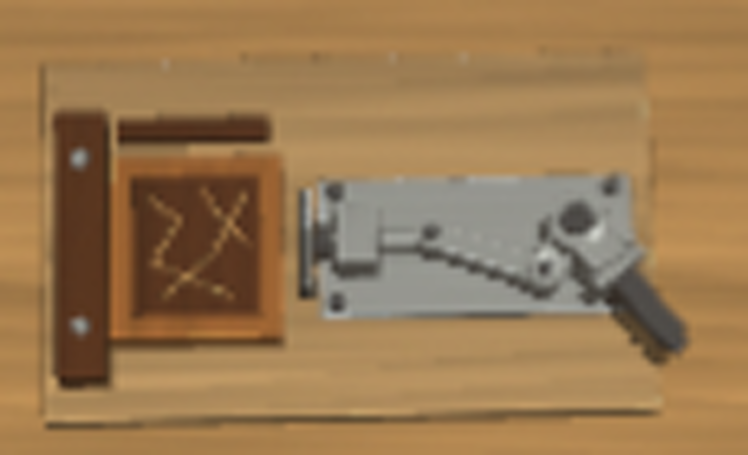

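```bash
cat > m.py <<'E'
from h import *
T=cam("top");S=cam("scene")
def tc(l,box,s): return [(x/s+box[0]-.0,y/s+box[1]) for x,y in l]
b=lambda l,z: w(T,tc(l,(330,165),4.5),z).round(4)
print("mid bar top z=.025\n",b([(138,46),(168,47),(150,283),(121,281)],.025))
print("small\n",b([(308,158),(327,164),(274,317),(257,312)],.015))
print("big\n",b([(185,343),(227,351)],.035))
d=lambda l,s,o,z: w(S,tc(l,o,s),z).round(4)
print("mid bar scene\n",d([(212,322),(240,322),(228,528),(198,528)],3.5,(130,120),.025))
print("big scene\n",d([(193,50),(228,52),(180,272),(140,272)],3.5,(130,120),.035))
j=lambda l,z: w(T,tc(l,(230,115),6.5),z).round(4)
print("pivot/tip top",j([(577,215)],.075),j([(672,348)],.062))
print("board corners top",j([(42,64),(648,60),(660,410),(42,424)],.018))
print("fence top face",j([(54,113),(108,113),(110,384),(58,384)],.048))
print("block top",j([(115,152),(282,152),(282,342),(112,342)],.041))
print("pivot/tip scene",d([(140,265)],5,(225,230),.075),d([(25,175)],5,(225,230),.062))
print("board corners scene",d([(612,62),(720,405),(88,522),(40,160)],5,(225,230),.018))
from scipy.spatial.transform import Rotation as Ro
s=bot.read_state();print(Ro.from_rotvec(s["tcp_rot"]).as_matrix().round(3))
E
python3 m.py
```

```text
mid bar top z=.025
 [[ 0.5654 -0.303   0.025 ]
 [ 0.5645 -0.3283  0.025 ]
 [ 0.3655 -0.3061  0.025 ]
 [ 0.3673 -0.2821  0.025 ]]
small
 [[ 0.4713 -0.4459  0.015 ]
 [ 0.4661 -0.4619  0.015 ]
 [ 0.3376 -0.411   0.015 ]
 [ 0.3419 -0.3969  0.015 ]]
big
 [[ 0.3154 -0.3312  0.035 ]
 [ 0.3086 -0.3655  0.035 ]]
mid bar scene
 [[ 0.3718 -0.3025  0.025 ]
 [ 0.376  -0.2774  0.025 ]
 [ 0.5746 -0.3011  0.025 ]
 [ 0.5704 -0.3257  0.025 ]]
big scene
 [[ 0.0504 -0.3009  0.035 ]
 [ 0.0589 -0.2658  0.035 ]
 [ 0.3193 -0.3269  0.035 ]
 [ 0.3132 -0.3631  0.035 ]]
pivot/tip top [[ 0.6565 -0.1412  0.075 ]] [[ 0.5821 -0.195   0.062 ]]
board corners top [[ 0.7686  0.1707  0.018 ]
 [ 0.7702 -0.1912  0.018 ]
 [ 0.556  -0.193   0.018 ]
 [ 0.5487  0.167   0.018 ]]
fence top face [[0.7274 0.1596 0.048 ]
 [0.7272 0.1281 0.048 ]
 [0.5653 0.1249 0.048 ]
 [0.5654 0.1547 0.048 ]]
block top [[0.7058 0.1243 0.041 ]
 [0.7054 0.0269 0.041 ]
 [0.5914 0.0268 0.041 ]
 [0.5917 0.1247 0.041 ]]
pivot/tip scene [[ 0.6587 -0.1399  0.075 ]] [[ 0.5896 -0.1969  0.062 ]]
board corners scene [[ 0.5571  0.1652  0.018 ]
 [ 0.7734  0.1686  0.018 ]
 [ 0.7767 -0.1876  0.018 ]
 [ 0.5625 -0.1892  0.018 ]]
[[-0.975 -0.     0.224]
 [-0.224  0.001 -0.975]
 [-0.    -1.    -0.001]]
```

Wanted bar: 200 x 25 mm measured, the one at scene (193,241) / top (361,201). The one at scene (184,168) measures ~270 x 35, the one at (151,231) ~137 x 17, and the stick at (380,207) is wooden. The crops s1/t1 confirm the choice. The lever points to the robot's right, with its tip at top (333,168).

```bash
python3 -m jog '[[40,45,0,-4,70],[80,90,0,-8,70],[120,134,0,-12,70],[160,178,0,-16,70],[200,223,0,-19.4,70],[240,268,-10,-19.4,70],[280,312,-30,-19.4,70],[317,355,-50,-19.4,70],[317,355,-50,-19.4,70],[317,355,-50,-19.4,70]]' 60
python3 - <<'E'
from h import *
c=cam("wrist"); save(c["pixels"],"w1.png")
E
```

```text
time: 1.6
tool_pos: [0.4682, -0.3029, 0.2064]
tcp_rot: [-0.121, -2.163, 2.164]
wrist_force: [0.4, 0.1, 1.1]
width: 0.817
```

View pics/w1.png

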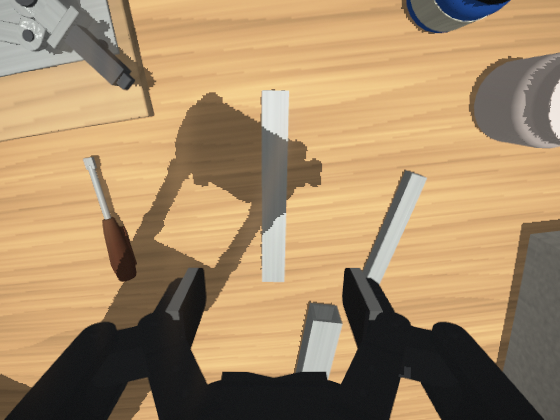

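The wrist picture shows the bar from (262–290,90) to (262–285,282) and the lever tip near (127,83), with the pivot out of view at top left.

Run:
```python
from h import *
c=cam("wrist"); 
save(c["pixels"],"w2.png",(235,75,315,295),2.6)
save(c["pixels"],"w3.png",(0,0,170,130),4.5)
p=w(c,[(261.5,90),(289.5,90),(285,282),(262,282)],.025);print(p.round(4))
a=(p[0]+p[1])/2;b=(p[2]+p[3])/2;print("mid",(a+b)/2,"yaw",np.degrees(np.arctan2(*(a-b)[1::-1])),np.linalg.norm(a-b))
print(w(c,[(127,83)],.062))
s=bot.read_state();print(s["tool_pos"],s["tcp_rot"])
```

```text
[[ 0.5675 -0.3039  0.025 ]
 [ 0.5646 -0.3293  0.025 ]
 [ 0.3658 -0.3049  0.025 ]
 [ 0.3687 -0.2794  0.025 ]]
mid [ 0.46667577 -0.30438524  0.025     ] yaw -7.015118154278891 0.2002974107264499
[[ 0.58408035 -0.19863926  0.062     ]]
[ 0.46783663 -0.30408335  0.20703907] [-0.12427601 -2.16195562  2.16421837]
```

View pics/w2.png

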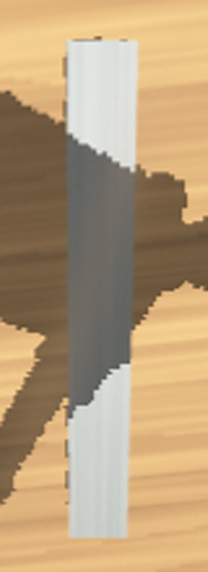

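View pics/w3.png

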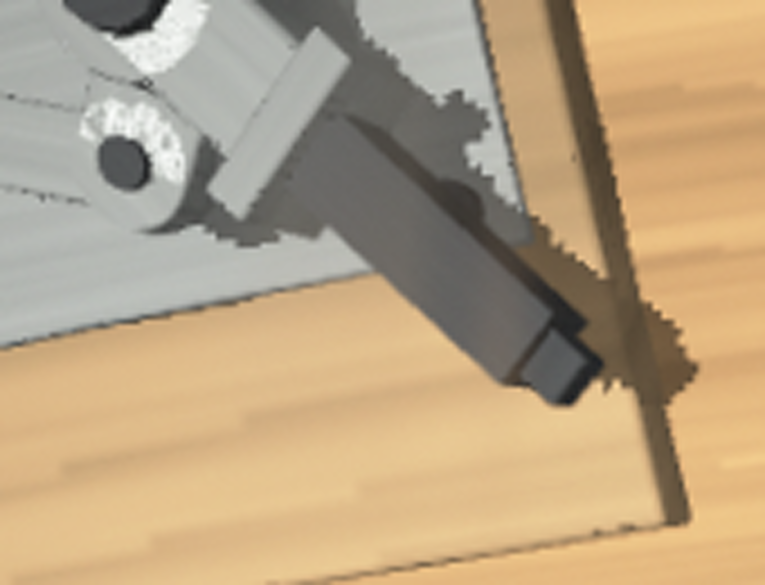

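```bash
python3 -m jog '[[-1,-1,-40,-0.5,50],[-1,-1,-80,-0.5,50],[-1,-1,-120,-0.5,50],[-1,-1,-145,-0.5,50],[-1,-1,-160,-0.5,50],[-1,-1,-170,-0.5,50],[-1,-1,-175,-0.5,50],[-1,-1,-175,-0.5,50],[-1,-1,-175,-0.5,50],[-1,-1,-175,-0.5,50]]' 60
python3 - <<'E'
from h import *
from scipy.spatial.transform import Rotation as Ro
c=cam("wrist"); save(c["pixels"],"w4.png")
s=bot.read_state();print(s["tool_pos"],s["wrist_force"]);M=Ro.from_rotvec(s["tcp_rot"]).as_matrix();print(M.round(3),np.degrees(np.arctan2(M[1,2],M[0,2])))
E
```

```text
time: 2.95
tool_pos: [0.4676, -0.3041, 0.032]
tcp_rot: [-0.132, -2.159, 2.16]
wrist_force: [0.0, -0.2, -0.1]
width: 0.587
[ 0.46752221 -0.30402038  0.03185109] [-0.09488813 -0.36596263  0.40160826]
[[-0.993  0.001 -0.121]
 [ 0.121 -0.001 -0.993]
 [-0.001 -1.     0.   ]] -96.95160066165951
```

View pics/w4.png

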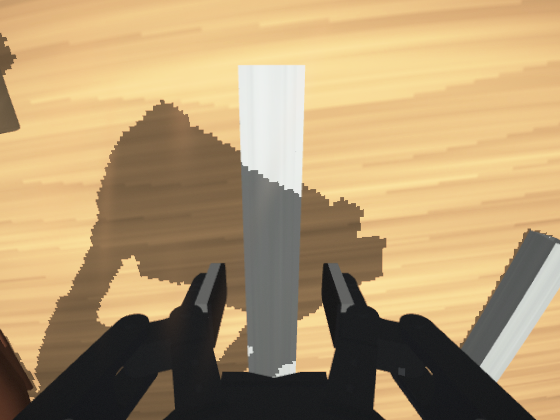

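The bar lies centred between the pads (272 of 225–325). I'll close and lift.

```bash
python3 -m jog '[[0,0,-2,0,30],[0,0,-2,0,10],[0,0,-2,0,10],[0,0,-2,0,10],[0,0,-2,0,10],[0,0,5,0,10],[0,0,15,0,10],[0,0,30,0,10],[0,0,48,0,10],[0,0,48,0,10]]' 80
python3 - <<'E'
from h import *
c=cam("wrist"); save(c["pixels"],"w5.png")
s=bot.read_state();print(s["tool_pos"],s["wrist_force"],s["torque"])
E
```

```text
time: 4.25
tool_pos: [0.4689, -0.3052, 0.0821]
tcp_rot: [-0.137, -2.158, 2.164]
wrist_force: [-0.2, -0.4, -5.0]
width: 0.276
[ 0.46813339 -0.30461847  0.080962  ] [ 0.02015039  0.74920728 -5.17649509] [0.05447935 0.05595865 0.00356019]
```

View pics/w5.png

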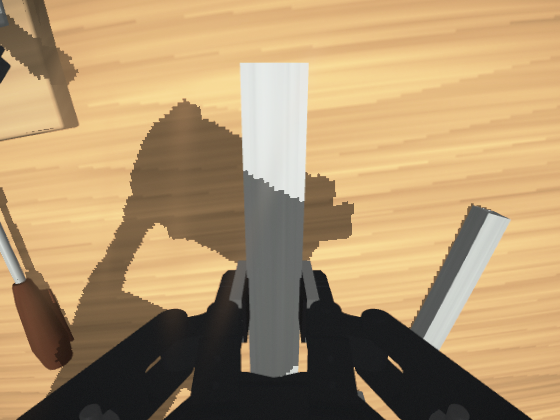

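```bash
python3 -m jog '[[2,3,0,6,10],[4,6,0,13,10],[6,10,0,20,10],[8,15,0,28,10],[10,20,0,36,10],[12,25,0,42,10],[12,25,0,45,10],[12,25,0,45,10],[12,25,0,45,10],[12,25,0,45,10]]' 80
cat > look.py <<'E'
import sys,pickle
from h import *
from scipy.spatial.transform import Rotation as Ro
n=sys.argv[1]
ps=[]
c=cam("wrist"); save(c["pixels"],n+".png"); pickle.dump(c,open(n+".pkl","wb"))
s=bot.read_state();M=Ro.from_rotvec(s["tcp_rot"]).as_matrix();print(s["time"],s["tool_pos"].round(4),s["wrist_force"].round(2),s["torque"].round(3),"baryaw",90+np.degrees(np.arctan2(M[1,2],M[0,2])),s["q"][5])
E
python3 look.py w6
```

```text
time: 5.55
tool_pos: [0.479, -0.2789, 0.0791]
tcp_rot: [-0.634, 1.839, -1.839]
wrist_force: [-0.6, -0.3, -5.7]
width: 0.274
5.6 [ 0.4791 -0.2789  0.0792] [ 0.48  0.03 -4.17] [0.022 0.038 0.023] baryaw 38.00850412969231 0.33525920074653615
```

View pics/w6.png

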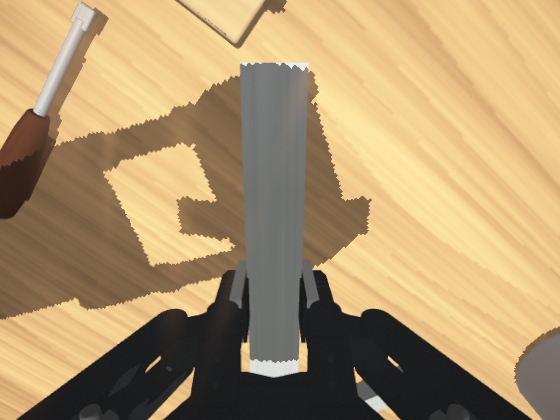

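```bash
python3 -m jog '[[0,0,30,0,10],[-8,-6,80,0,10],[-24,-20,130,0,10],[-47,-37,170,0,10],[-47,-37,170,0,10],[-47,-37,170,0,10],[-47,-37,170,0,10],[-47,-37,170,0,10],[-47,-37,170,0,10],[-47,-37,170,0,10]]' 80; python3 look.py w7
```

```text
time: 6.85
tool_pos: [0.4322, -0.3157, 0.2489]
tcp_rot: [-0.634, 1.839, -1.838]
wrist_force: [-0.7, -0.4, -4.4]
width: 0.274
6.9 [ 0.4322 -0.3158  0.2491] [ 0.22 -0.34 -3.91] [ 0.018 -0.031 -0.055] baryaw 38.046830249321445 0.22923708404378831
```

View pics/w7.png

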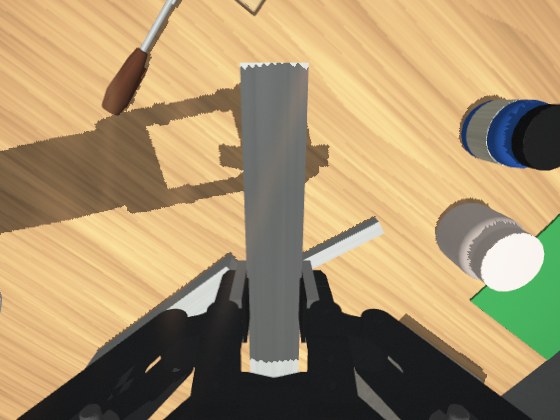

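```bash
python3 -m jog '[[25,20,0,0,10],[55,43,0,0,10],[85,66,0,0,10],[102,80,0,0,10],[102,80,0,0,10],[102,80,0,0,10],[102,80,0,0,10],[102,80,0,0,10],[102,80,0,0,10],[102,80,0,0,10]]' 80; python3 look.py w8
python3 - <<'E'
from h import *
c=cam("wrist")
print(px(c,[[.657,-.1405,.062],[.584,-.1975,.062]]))
save(c["pixels"],"w8z.png",(160,0,380,130),3.6)
E
```

```text
time: 8.15
tool_pos: [0.534, -0.2361, 0.2493]
tcp_rot: [-0.633, 1.839, -1.839]
wrist_force: [0.8, 0.1, -4.2]
width: 0.273
8.2 [ 0.534  -0.236   0.2494] [-0.01  0.6  -4.98] [0.029 0.04  0.069] baryaw 38.02245614763821 0.4484024268296161
[[274.53092701  22.08415751]
 [274.40163568 129.79249821]]
```

View pics/w8.png

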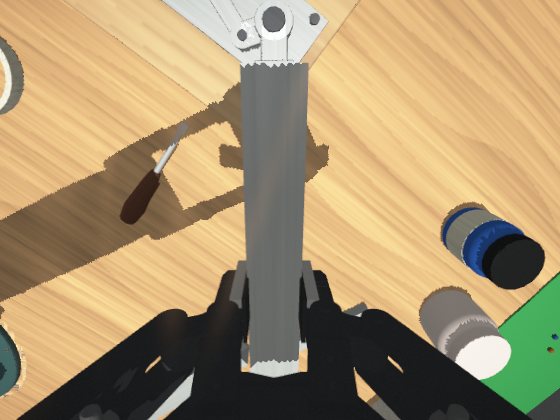

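View pics/w8z.png

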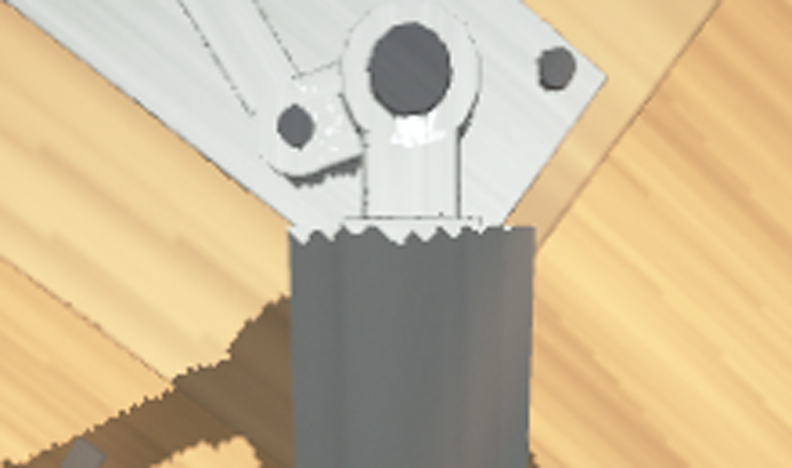

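Run:
```python
from h import *; import pickle
c=pickle.load(open("w8.pkl","rb"))
q=lambda l,z:print(w(c,[(160+x/3.6-.36,y/3.6-.36) for x,y in l],z).round(4))
q([(410,69)],.073);q([(410,69)],.078)
q([(345,219),(480,219)],.073)
q([(365,215),(460,215),(365,140),(460,140)],.070)
print(px(c,[[.534-.0788*k/1,-.236-.0616*k,.2494-.0175+.0125] for k in (-1,1)]))
```

```text
[[ 0.6564 -0.14    0.073 ]]
[[ 0.6554 -0.1407  0.078 ]]
[[ 0.6209 -0.1477  0.073 ]
 [ 0.6411 -0.1734  0.073 ]]
[[ 0.6249 -0.1506  0.07  ]
 [ 0.6392 -0.1689  0.07  ]
 [ 0.6382 -0.1405  0.07  ]
 [ 0.6522 -0.1584  0.07  ]]
[[273.63759153  60.23364527]
 [273.70124799 440.8879976 ]]
```

Hub, collar and bar are collinear at column 274 (crop: hub (410,69), collar row 219). Pivot measured (0.656,-0.140), lever axis 38.1°. I'll go back to the pre-insert pose.

```bash
python3 -m jog '[[-25,-20,-10,0,10],[-50,-39,-30,0,10],[-55,-43,-80,0,10],[-55,-43,-125,0,10],[-55,-43,-155,0,10],[-55,-43,-170,0,10],[-55,-43,-170,0,10],[-48,-37.5,-170,0,10],[-42,-33,-170,0,10],[-42,-33,-170,0,10]]' 80
python3 - <<'E'
from h import *
s=bot.read_state();print(s["tool_pos"],s["wrist_force"],s["torque"])
c=cam("scene");print(px(c,[[.58,-.2,.062]]));save(c["pixels"],"s3.png",(175,195,305,305),6)
c=cam("top");save(c["pixels"],"t3.png",(300,125,400,215),6)
E
```

```text
time: 9.5
tool_pos: [0.4936, -0.2688, 0.0806]
tcp_rot: [-0.633, 1.836, -1.839]
wrist_force: [0.1, -0.2, -5.7]
width: 0.27
[ 0.49364885 -0.26881527  0.08059987] [ 0.13494083 -0.15684939 -5.71235982] [-0.02709757  0.01526879  0.02336446]
[[228.55616938 262.08286146]]
```

View pics/s3.png

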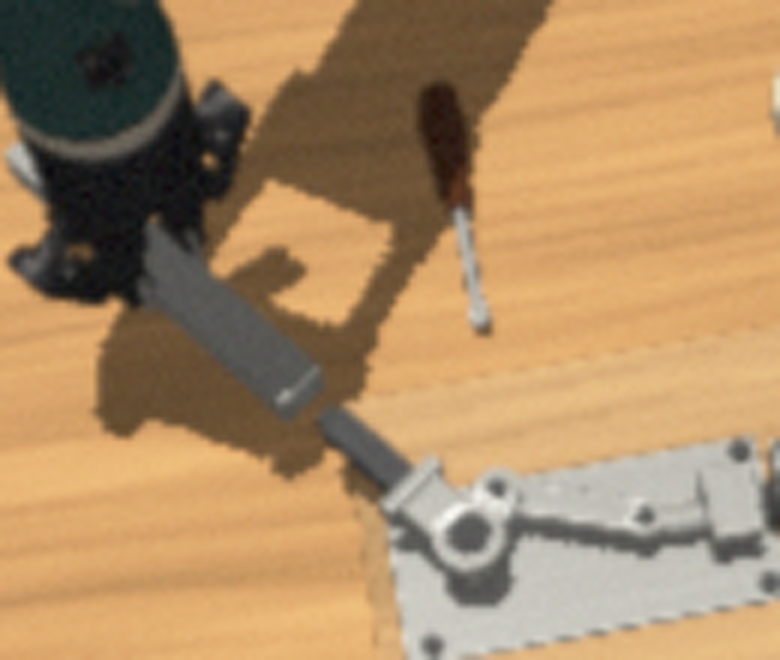

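View pics/t3.png

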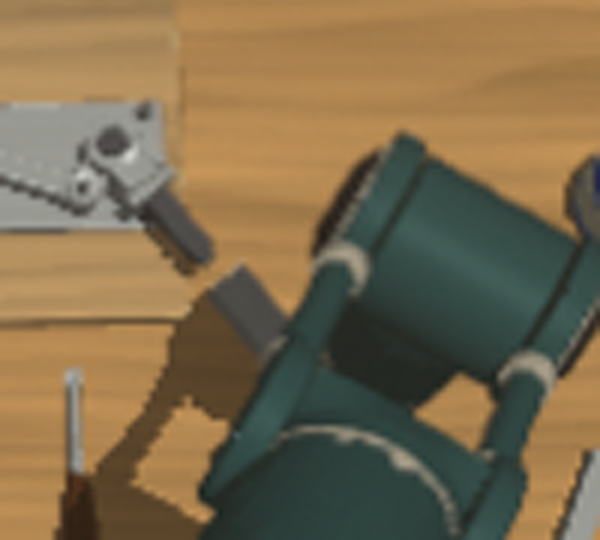

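Bar and tang are in line in both views, with a gap of about 12 mm. I'll insert part way and feel.

```bash
python3 -m jog '[[4,3,-1,0,10],[8,6.2,-1,0,10],[12,9.4,-1,0,10],[15,11.8,-1,0,10],[18,14.1,-1,0,10],[21,16.5,-1,0,10],[24,18.8,-1,0,10],[27,21.2,-1,0,10],[30,23.5,-1,0,10],[30,23.5,-1,0,10]]' 80
cat > st.py <<'E'
from h import *
from scipy.spatial.transform import Rotation as Ro
s=bot.read_state();M=Ro.from_rotvec(s["tcp_rot"]).as_matrix();p=s["tool_pos"];P=np.array([.6560,-.1403])
r=p[:2]-P;a=np.degrees(np.arctan2(r[1],r[0]));u=r/np.hypot(*r);t=np.array([u[1],-u[0]])
print("t",round(s["time"],2),p.round(4),"F",s["wrist_force"].round(1),"T",s["torque"].round(2),"r",np.hypot(*r).round(4),"ang",(a+180).round(2),"baryaw",(90+np.degrees(np.arctan2(M[1,2],M[0,2]))).round(2),"F along out",(s["wrist_force"][:2]@u).round(1),"F cw",(s["wrist_force"][:2]@t).round(1))
E
python3 st.py
python3 - <<'E'
from h import *
c=cam("scene");save(c["pixels"],"s4.png",(175,195,305,305),6)
E
python3 st.py
```

```text
time: 10.85
tool_pos: [0.5224, -0.2452, 0.0783]
tcp_rot: [-0.634, 1.838, -1.839]
wrist_force: [0.3, 0.3, -4.4]
width: 0.269
t 10.85 [ 0.5224 -0.2452  0.0783] F [ 0.3  0.3 -4.4] T [-0.04  0.02 -0.02] r 0.1699 ang 38.14 baryaw 38.06 F along out -0.4 F cw 0.1
t 10.9 [ 0.5222 -0.2453  0.0783] F [-0.2  0.1 -5.2] T [ 0.01 -0.03  0.03] r 0.1701 ang 38.12 baryaw 38.06 F along out 0.1 F cw 0.2
```

View pics/s4.png

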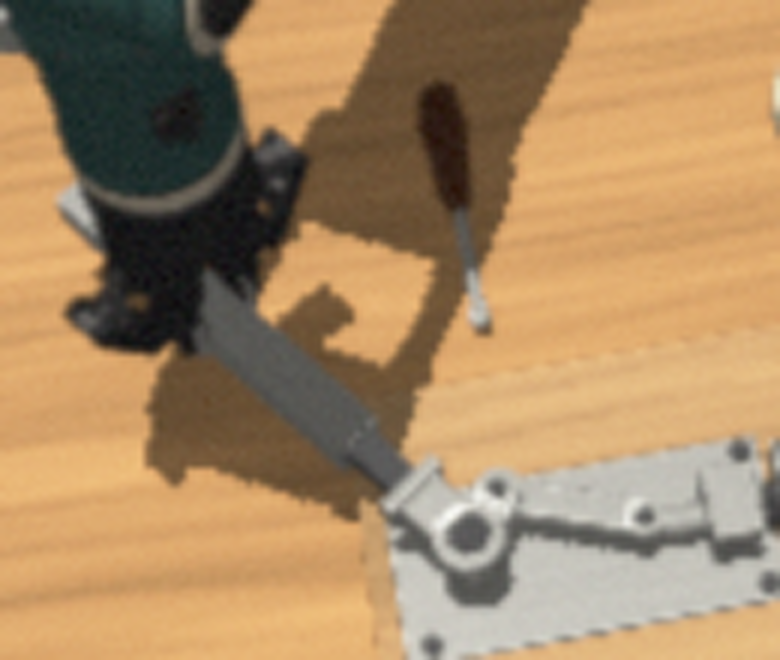

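The bar end is over the tang with no force. Continuing toward the collar, about 30 mm to go.

```bash
python3 -m jog '[[3,2.4,1,0,10],[6,4.7,1,0,10],[9,7.1,1,0,10],[12,9.4,1,0,10],[15,11.8,1,0,10],[18,14.1,1,0,10],[20,15.7,1,0,10],[21,16.5,1,0,10],[21.5,16.9,1,0,10],[21.5,16.9,1,0,10]]' 80; python3 st.py
python3 - <<'E'
from h import *
c=cam("scene");save(c["pixels"],"s5.png",(215,235,275,285),10)
E
python3 st.py
```

```text
time: 12.15
tool_pos: [0.5436, -0.2285, 0.0793]
tcp_rot: [-0.634, 1.839, -1.839]
wrist_force: [-0.6, 0.4, -4.6]
width: 0.272
t 12.15 [ 0.5436 -0.2285  0.0793] F [-0.6  0.4 -4.6] T [-0.05 -0.    0.03] r 0.1429 ang 38.11 baryaw 38.04 F along out 0.2 F cw 0.7
t 12.2 [ 0.5435 -0.2285  0.0793] F [-0.1  0.  -4.1] T [ 0.04 -0.03 -0.01] r 0.1429 ang 38.11 baryaw 38.03 F along out 0.1 F cw 0.1
```

View pics/s5.png

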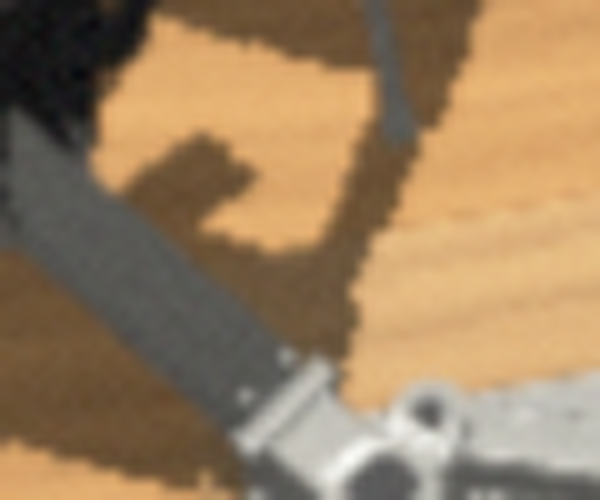

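Nearly there, with about 3 mm to the collar. Creeping in fine steps.

```bash
python3 -m jog '[[0.4,0.3,0,0,10],[0.8,0.6,0,0,10],[1.2,0.9,0,0,10],[1.6,1.2,0,0,10],[1.8,1.4,0,0,10],[2,1.5,0,0,10],[2,1.5,0,0,10],[2,1.5,0,0,10],[2,1.5,0,0,10],[2,1.5,0,0,10]]' 80; python3 st.py
```

```text
time: 13.45
tool_pos: [0.5456, -0.227, 0.0793]
tcp_rot: [-0.634, 1.839, -1.839]
wrist_force: [0.1, 0.5, -4.1]
width: 0.272
t 13.45 [ 0.5456 -0.227   0.0793] F [ 0.1  0.5 -4.1] T [ 0.01 -0.04 -0.05] r 0.1403 ang 38.14 baryaw 38.04 F along out -0.4 F cw 0.3
```

```bash
python3 -m jog '[[0.4,0.3,0,0,10],[0.8,0.6,0,0,10],[0.8,0.6,0,0,10],[1.2,0.9,0,0,10],[1.2,0.9,0,0,10],[1.2,0.9,0,0,10],[1.2,0.9,0,0,10],[1.2,0.9,0,0,10],[1.2,0.9,0,0,10],[1.2,0.9,0,0,10]]' 80; python3 st.py;  python3 - <<'E'
from h import *
c=cam("scene");save(c["pixels"],"s6.png",(215,235,275,285),10)
E
python3 st.py
```

```text
time: 14.7
tool_pos: [0.5466, -0.2262, 0.0792]
tcp_rot: [-0.634, 1.839, -1.839]
wrist_force: [-1.7, -2.6, -4.8]
width: 0.274
t 14.7 [ 0.5466 -0.2262  0.0792] F [-1.7 -2.6 -4.8] T [-0.34  0.33  0.03] r 0.1391 ang 38.13 baryaw 38.04 F along out 2.9 F cw -1.0
t 14.75 [ 0.5466 -0.2262  0.0792] F [-1.4 -2.2 -3.9] T [-0.28  0.38  0.  ] r 0.1391 ang 38.14 baryaw 38.04 F along out 2.5 F cw -0.8
```

View pics/s6.png

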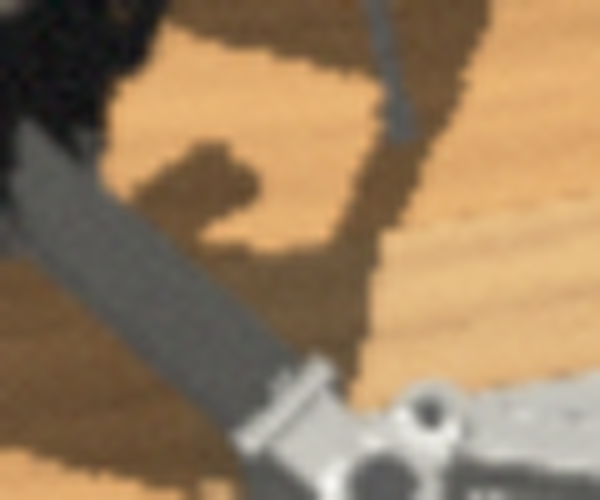

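Collar contact felt (2.9 N outward at r≈139.1). I'll back off slightly and compute the swing table.

```bash
cat > tab.py <<'E'
import sys,numpy as np
# args: R, phi_now, list of phis ; pos relative to current commanded pose given by (Rnow,phinow)
Rn,pn,R=map(float,sys.argv[1:4])
f=lambda R,p:-R*np.array([np.cos(np.radians(p)),np.sin(np.radians(p))])
for p in map(float,sys.argv[4:]):
    print(p,(f(R,p)-f(Rn,pn)).round(2).tolist(),round(p-pn,2))
E
python3 tab.py 139.1 38.1 139.8 38.1 37 36 34.5 33 31.5 30 29 28
```

```text
38.1 [-0.55, -0.43] 0.0
37.0 [-2.19, 1.7] -1.1
36.0 [-3.64, 3.66] -2.1
34.5 [-5.75, 6.65] -3.6
33.0 [-7.78, 9.69] -5.1
31.5 [-9.74, 12.78] -6.6
30.0 [-11.61, 15.93] -8.1
29.0 [-12.81, 18.05] -9.1
28.0 [-13.97, 20.2] -10.1
```

```bash
python3 -m jog '[[-0.5,-0.4,0,0,10],[-2.2,1.7,0,-1.1,10],[-3.6,3.7,0,-2.1,10],[-5.8,6.7,0,-3.6,10],[-7.8,9.7,0,-5.1,10],[-9.7,12.8,0,-6.6,10],[-11.6,15.9,0,-8.1,10],[-12.8,18,0,-9.1,10],[-14,20.2,0,-10.1,10],[-14,20.2,0,-10.1,10]]' 80; python3 st.py; python3 tab.py 139.8 28 139.8 27 25.5 24 22.5 21 19.5 18 17 16
```

```text
time: 16.0
tool_pos: [0.5326, -0.2056, 0.0793]
tcp_rot: [-0.485, 1.949, -1.949]
wrist_force: [-0.2, -0.2, -4.7]
width: 0.272
t 16.0 [ 0.5326 -0.2056  0.0793] F [-0.2 -0.2 -4.7] T [ 0.02 -0.04 -0.04] r 0.1396 ang 27.9 baryaw 27.94 F along out 0.3 F cw -0.1
27.0 [-1.13, 2.16] -1.0
25.5 [-2.75, 5.45] -2.5
24.0 [-4.28, 8.77] -4.0
22.5 [-5.72, 12.13] -5.5
21.0 [-7.08, 15.53] -7.0
19.5 [-8.35, 18.97] -8.5
18.0 [-9.52, 22.43] -10.0
17.0 [-10.26, 24.76] -11.0
16.0 [-10.95, 27.1] -12.0
```

```bash
python3 -m jog '[[-1.1,2.2,0,-1,10],[-2.7,5.5,0,-2.5,10],[-4.3,8.8,0,-4,10],[-5.7,12.1,0,-5.5,10],[-7.1,15.5,0,-7,10],[-8.3,19,0,-8.5,10],[-9.5,22.4,0,-10,10],[-10.3,24.8,0,-11,10],[-11,27.1,0,-12,10],[-11,27.1,0,-12,10]]' 80; python3 st.py; python3 tab.py 139.8 16 139.8 15 14 13 12 11 10 9 8.5 8
python3 - <<'E'
from h import *
c=cam("scene");save(c["pixels"],"s7.png",(190,215,370,325),4.4)
E
```

```text
time: 17.25
tool_pos: [0.5217, -0.1785, 0.0792]
tcp_rot: [-0.29, 2.073, -2.072]
wrist_force: [0.1, -0.1, -4.7]
width: 0.274
t 17.25 [ 0.5217 -0.1785  0.0792] F [ 0.1 -0.1 -4.7] T [-0.07  0.02 -0.02] r 0.1396 ang 15.87 baryaw 15.94 F along out -0.1 F cw -0.1
15.0 [-0.65, 2.35] -1.0
14.0 [-1.26, 4.71] -2.0
13.0 [-1.83, 7.09] -3.0
12.0 [-2.36, 9.47] -4.0
11.0 [-2.85, 11.86] -5.0
10.0 [-3.29, 14.26] -6.0
9.0 [-3.69, 16.66] -7.0
8.5 [-3.88, 17.87] -7.5
8.0 [-4.06, 19.08] -8.0
```

View pics/s7.png

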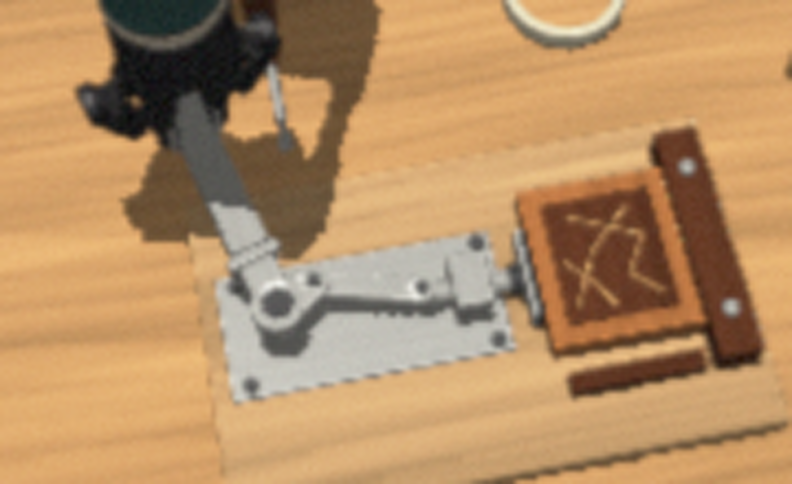

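The bar and lever moved together freely; the jaw is now close to the block. The gouge (26 mm high) is well below the fingers. Continuing.

```bash
python3 -m jog '[[-0.6,2.4,0,-1,10],[-1.3,4.7,0,-2,10],[-1.8,7.1,0,-3,10],[-2.4,9.5,0,-4,10],[-2.9,11.9,0,-5,10],[-3.3,14.3,0,-6,10],[-3.7,16.7,0,-7,10],[-3.9,17.9,0,-7.5,10],[-4.1,19.1,0,-8,10],[-4.1,19.1,0,-8,10]]' 80; python3 st.py; python3 tab.py 139.8 8 139.8 7 6 5 4 3 2.5 2
```

```text
time: 18.55
tool_pos: [0.5178, -0.1602, 0.0794]
tcp_rot: [-0.148, 2.148, -2.151]
wrist_force: [-0.5, -6.0, -4.8]
width: 0.273
t 18.55 [ 0.5178 -0.1602  0.0794] F [-0.5 -6.  -4.8] T [-0.93  0.03 -0.23] r 0.1396 ang 8.19 baryaw 7.91 F along out 1.4 F cw -5.9
7.0 [-0.32, 2.42] -1.0
6.0 [-0.59, 4.84] -2.0
5.0 [-0.83, 7.27] -3.0
4.0 [-1.02, 9.7] -4.0
3.0 [-1.17, 12.14] -5.0
2.5 [-1.23, 13.36] -5.5
2.0 [-1.28, 14.58] -6.0
```

```bash
python3 -m jog '[[-0.2,1.2,0,-0.5,10],[-0.3,2.4,0,-1,10],[-0.5,3.6,0,-1.5,10],[-0.6,4.8,0,-2,10],[-0.7,6.1,0,-2.5,10],[-0.8,7.3,0,-3,10],[-0.8,7.3,0,-3,10],[-0.8,7.3,0,-3,10],[-0.8,7.3,0,-3,10],[-0.8,7.3,0,-3,10]]' 80; python3 st.py; python3 tab.py 139.8 5 139.8 4 3 2 1 0
```

```text
time: 19.8
tool_pos: [0.517, -0.1532, 0.0795]
tcp_rot: [-0.093, 2.176, -2.179]
wrist_force: [-0.2, -6.6, -5.9]
width: 0.274
t 19.8 [ 0.517  -0.1532  0.0795] F [-0.2 -6.6 -5.9] T [-1.12  0.   -0.18] r 0.1396 ang 5.32 baryaw 4.92 F along out 0.8 F cw -6.6
4.0 [-0.19, 2.43] -1.0
3.0 [-0.34, 4.87] -2.0
2.0 [-0.45, 7.31] -3.0
1.0 [-0.51, 9.74] -4.0
0.0 [-0.53, 12.18] -5.0
```

```bash
python3 -m jog '[[-0.1,1.2,0,-0.5,10],[-0.2,2.4,0,-1,10],[-0.3,3.7,0,-1.5,10],[-0.3,4.9,0,-2,10],[-0.4,6.1,0,-2.5,10],[-0.5,7.3,0,-3,10],[-0.5,7.3,0,-3,10],[-0.5,7.3,0,-3,10],[-0.5,7.3,0,-3,10],[-0.5,7.3,0,-3,10]]' 80; python3 st.py; python3 tab.py 139.8 2 139.8 1 0 -1 -2 -3
```

```text
time: 21.05
tool_pos: [0.5165, -0.1461, 0.0795]
tcp_rot: [-0.037, 2.202, -2.207]
wrist_force: [0.1, -7.2, -5.2]
width: 0.274
t 21.05 [ 0.5165 -0.1461  0.0795] F [ 0.1 -7.2 -5.2] T [-1.25  0.08 -0.19] r 0.1397 ang 2.39 baryaw 1.93 F along out 0.2 F cw -7.2
1.0 [-0.06, 2.44] -1.0
0.0 [-0.09, 4.88] -2.0
-1.0 [-0.06, 7.32] -3.0
-2.0 [0.0, 9.76] -4.0
-3.0 [0.11, 12.2] -5.0
```

Run:
```python
from h import *
c=cam("scene");save(c["pixels"],"s8.png",(230,235,370,325),5.5)
```

```text
(no output)
```

View pics/s8.png

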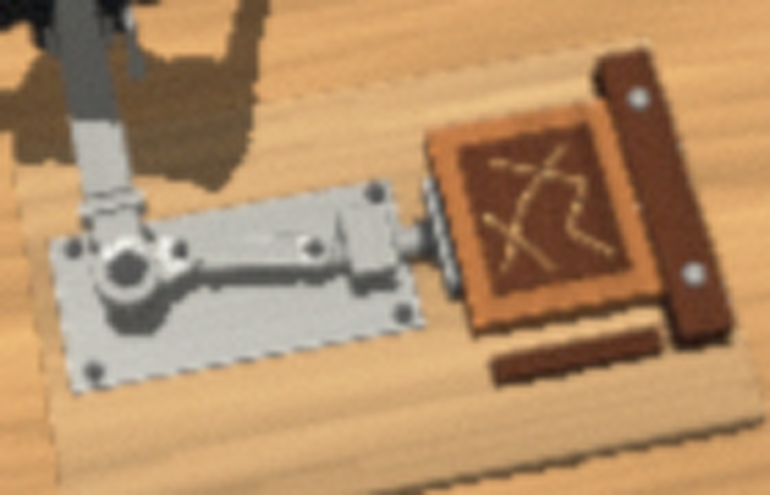

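The block now touches the fence and the jaw is pressing. I'll estimate the remaining angle to dead centre from the pins: hub (127,265), crank pin (178,248), plunger pin (315,247).

```bash
python3 - <<'E'
from h import *
c=cam("scene")
p=w(c,[(230+x/5.5-.4,235+y/5.5-.4) for x,y in [(127,265),(178,248),(315,247)]],.072);print(p.round(4))
a=lambda v:np.degrees(np.arctan2(v[1],v[0]))
print(a(p[1]-p[0]),a(p[2]-p[0]),a(p[2]-p[1]))
E
python3 st.py
```

```text
[[ 0.6568 -0.1407  0.072 ]
 [ 0.6523 -0.1141  0.072 ]
 [ 0.6635 -0.046   0.072 ]]
99.66044877029444 85.99031256705658 80.70047343217158
t 21.15 [ 0.5165 -0.1461  0.0795] F [-0.8 -8.4 -5.3] T [-1.32  0.03 -0.2 ] r 0.1397 ang 2.38 baryaw 1.93 F along out 1.1 F cw -8.4
```

```bash
python3 -m jog '[[0,1.2,0,-0.5,10],[-0.1,2.4,0,-1,10],[-0.1,3.7,0,-1.5,10],[-0.1,4.9,0,-2,10],[-0.1,6.1,0,-2.5,10],[-0.1,7.3,0,-3,10],[-0.1,7.3,0,-3,10],[-0.1,7.3,0,-3,10],[-0.1,7.3,0,-3,10],[-0.1,7.3,0,-3,10]]' 80; python3 st.py; python3 tab.py 139.8 -1 139.8 -2 -3 -4 -5 -6
```

```text
time: 22.4
tool_pos: [0.5163, -0.1389, 0.0795]
tcp_rot: [-0.021, -2.21, 2.214]
wrist_force: [0.4, -7.3, -5.3]
width: 0.272
t 22.4 [ 0.5163 -0.1389  0.0795] F [ 0.4 -7.3 -5.3] T [-1.32  0.08 -0.18] r 0.1397 ang 359.42 baryaw -1.07 F along out -0.5 F cw -7.3
-2.0 [0.06, 2.44] -1.0
-3.0 [0.17, 4.88] -2.0
-4.0 [0.32, 7.31] -3.0
-5.0 [0.51, 9.74] -4.0
-6.0 [0.74, 12.17] -5.0
```

```bash
python3 -m jog '[[0,1.2,0,-0.5,10],[0.1,2.4,0,-1,10],[0.1,3.7,0,-1.5,10],[0.2,4.9,0,-2,10],[0.2,6.1,0,-2.5,10],[0.3,7.3,0,-3,10],[0.3,7.3,0,-3,10],[0.3,7.3,0,-3,10],[0.3,7.3,0,-3,10],[0.3,7.3,0,-3,10]]' 80; python3 st.py; python3 tab.py 139.8 -4 139.8 -5 -6 -7 -8 -9
```

```text
time: 23.65
tool_pos: [0.5166, -0.1315, 0.0795]
tcp_rot: [-0.078, -2.183, 2.187]
wrist_force: [-0.4, -8.5, -4.7]
width: 0.274
t 23.65 [ 0.5166 -0.1315  0.0795] F [-0.4 -8.5 -4.7] T [-1.26  0.11 -0.21] r 0.1397 ang 356.41 baryaw -4.08 F along out -0.1 F cw -8.5
-5.0 [0.19, 2.43] -1.0
-6.0 [0.43, 4.86] -2.0
-7.0 [0.7, 7.29] -3.0
-8.0 [1.02, 9.7] -4.0
-9.0 [1.38, 12.12] -5.0
```

```bash
python3 -m jog '[[0.1,1.2,0,-0.5,10],[0.2,2.4,0,-1,10],[0.3,3.6,0,-1.5,10],[0.4,4.9,0,-2,10],[0.6,6.1,0,-2.5,10],[0.7,7.3,0,-3,10],[0.7,7.3,0,-3,10],[0.7,7.3,0,-3,10],[0.7,7.3,0,-3,10],[0.7,7.3,0,-3,10]]' 80; python3 st.py; python3 tab.py 139.8 -7 139.8 -8 -9 -10 -11 -12
```

```text
time: 24.9
tool_pos: [0.5172, -0.1241, 0.0794]
tcp_rot: [-0.134, -2.156, 2.159]
wrist_force: [0.2, -6.9, -5.3]
width: 0.272
t 24.9 [ 0.5172 -0.1241  0.0794] F [ 0.2 -6.9 -5.3] T [-1.19  0.14 -0.26] r 0.1398 ang 353.36 baryaw -7.09 F along out -1.0 F cw -6.8
-8.0 [0.32, 2.42] -1.0
-9.0 [0.68, 4.83] -2.0
-10.0 [1.08, 7.24] -3.0
-11.0 [1.53, 9.64] -4.0
-12.0 [2.01, 12.03] -5.0
```

```bash
python3 -m jog '[[0.1,1,0,-0.4,10],[0.2,2,0,-0.8,10],[0.3,3,0,-1.2,10],[0.5,3.9,0,-1.6,10],[0.7,4.8,0,-2,10],[0.7,4.8,0,-2,10],[0.7,4.8,0,-2,10],[0.7,4.8,0,-2,10],[0.7,4.8,0,-2,10],[0.7,4.8,0,-2,10]]' 80; python3 st.py; python3 tab.py 139.8 -9 139.8 -10 -11 -12 -13
```

```text
time: 26.15
tool_pos: [0.5178, -0.1192, 0.0794]
tcp_rot: [-0.17, -2.137, 2.14]
wrist_force: [0.2, -6.8, -4.0]
width: 0.273
t 26.15 [ 0.5178 -0.1192  0.0794] F [ 0.2 -6.8 -4. ] T [-1.12  0.07 -0.29] r 0.1398 ang 351.32 baryaw -9.1 F along out -1.2 F cw -6.7
-10.0 [0.4, 2.41] -1.0
-11.0 [0.85, 4.81] -2.0
-12.0 [1.33, 7.2] -3.0
-13.0 [1.86, 9.58] -4.0
```

```bash
python3 -m jog '[[0.2,1,0,-0.4,10],[0.3,2,0,-0.8,10],[0.5,3,0,-1.2,10],[0.7,3.9,0,-1.6,10],[0.9,4.8,0,-2,10],[0.9,4.8,0,-2,10],[0.9,4.8,0,-2,10],[0.9,4.8,0,-2,10],[0.9,4.8,0,-2,10],[0.9,4.8,0,-2,10]]' 80; python3 st.py; python3 tab.py 139.8 -11 139.8 -12 -13 -14 -15
```

```text
time: 27.4
tool_pos: [0.5187, -0.1142, 0.0793]
tcp_rot: [-0.206, -2.118, 2.121]
wrist_force: [-0.7, -6.3, -4.4]
width: 0.271
t 27.4 [ 0.5187 -0.1142  0.0793] F [-0.7 -6.3 -4.4] T [-1.05  0.11 -0.37] r 0.1398 ang 349.24 baryaw -11.11 F along out -0.5 F cw -6.3
-12.0 [0.49, 2.39] -1.0
-13.0 [1.01, 4.77] -2.0
-14.0 [1.58, 7.15] -3.0
-15.0 [2.2, 9.51] -4.0
```

```bash
python3 -m jog '[[0.2,1,0,-0.4,10],[0.4,2,0,-0.8,10],[0.6,2.9,0,-1.2,10],[0.8,3.9,0,-1.6,10],[1,4.8,0,-2,10],[1,4.8,0,-2,10],[1,4.8,0,-2,10],[1,4.8,0,-2,10],[1,4.8,0,-2,10],[1,4.8,0,-2,10]]' 80; python3 st.py; python3 tab.py 139.8 -13 139.8 -14 -15 -16 -17;python3 - <<'E'
from h import *
c=cam("scene");save(c["pixels"],"s9.png",(230,235,370,325),5.5)
c=cam("top");save(c["pixels"],"t9.png",(230,115,345,185),6.5)
E
```

```text
time: 28.65
tool_pos: [0.5198, -0.1087, 0.0792]
tcp_rot: [-0.24, -2.101, 2.101]
wrist_force: [-0.4, -4.7, -4.8]
width: 0.275
t 28.65 [ 0.5198 -0.1087  0.0792] F [-0.4 -4.7 -4.8] T [-0.82  0.17 -0.26] r 0.1398 ang 346.95 baryaw -13.06 F along out -0.7 F cw -4.7
-14.0 [0.57, 2.37] -1.0
-15.0 [1.18, 4.73] -2.0
-16.0 [1.83, 7.09] -3.0
-17.0 [2.53, 9.43] -4.0
```

View pics/s9.png

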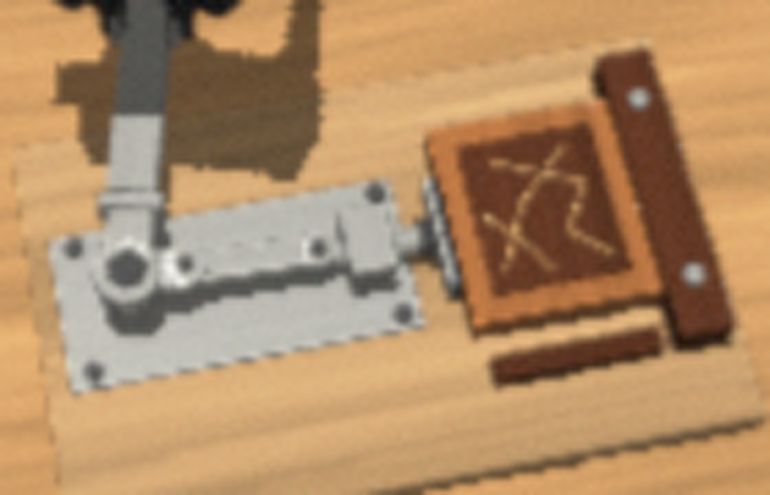

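View pics/t9.png

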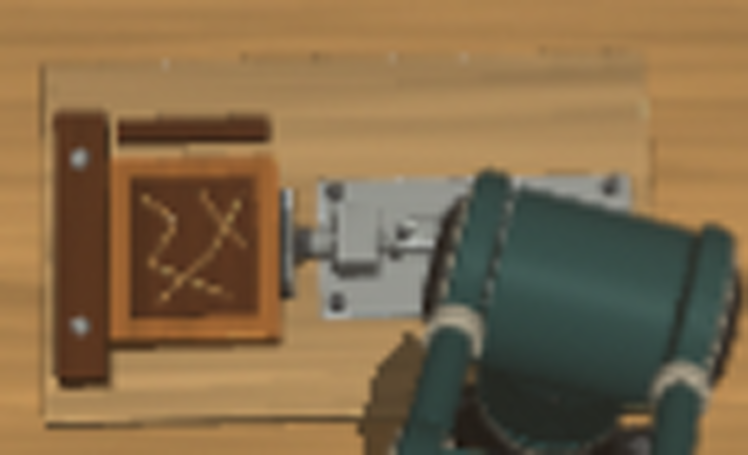

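Pins are nearly in line and force is dropping, so the dead point is close. Smaller steps now.

```bash
python3 -m jog '[[0.1,0.6,0,-0.25,10],[0.3,1.2,0,-0.5,10],[0.4,1.8,0,-0.75,10],[0.6,2.4,0,-1,10],[0.7,3,0,-1.25,10],[0.9,3.6,0,-1.5,10],[0.9,3.6,0,-1.5,10],[0.9,3.6,0,-1.5,10],[0.9,3.6,0,-1.5,10],[0.9,3.6,0,-1.5,10]]' 80; python3 st.py; python3 tab.py 139.8 -14.5 139.8 -15 -15.5 -16 -17
```

```text
time: 30.0
tool_pos: [0.5207, -0.105, 0.0792]
tcp_rot: [-0.266, -2.086, 2.086]
wrist_force: [-1.1, -1.2, -4.4]
width: 0.277
t 30.0 [ 0.5207 -0.105   0.0792] F [-1.1 -1.2 -4.4] T [-0.23  0.28 -0.14] r 0.1398 ang 345.37 baryaw -14.56 F along out 0.7 F cw -1.5
-15.0 [0.31, 1.18] -0.5
-15.5 [0.63, 2.36] -1.0
-16.0 [0.96, 3.53] -1.5
-17.0 [1.66, 5.87] -2.5
```

```bash
python3 -m jog '[[0.1,0.5,0,-0.2,10],[0.2,0.9,0,-0.4,10],[0.4,1.4,0,-0.6,10],[0.5,1.9,0,-0.8,10],[0.6,2.4,0,-1,10],[0.6,2.4,0,-1,10],[0.6,2.4,0,-1,10],[0.6,2.4,0,-1,10],[0.6,2.4,0,-1,10],[0.6,2.4,0,-1,10]]' 80; python3 st.py; python3 tab.py 139.8 -15.5 139.8 -16 -16.5 -17 -17.5 ;python3 - <<'E'
from h import *
c=cam("scene");save(c["pixels"],"s10.png",(235,235,315,295),10)
E
```

```text
time: 31.25
tool_pos: [0.5215, -0.1027, 0.0793]
tcp_rot: [-0.284, -2.076, 2.076]
wrist_force: [-2.2, -0.4, -5.4]
width: 0.275
t 31.25 [ 0.5215 -0.1027  0.0793] F [-2.2 -0.4 -5.4] T [-0.12  0.12  0.01] r 0.1396 ang 344.37 baryaw -15.56 F along out 2.0 F cw -1.0
-16.0 [0.33, 1.17] -0.5
-16.5 [0.67, 2.35] -1.0
-17.0 [1.02, 3.51] -1.5
-17.5 [1.39, 4.68] -2.0
```

View pics/s10.png

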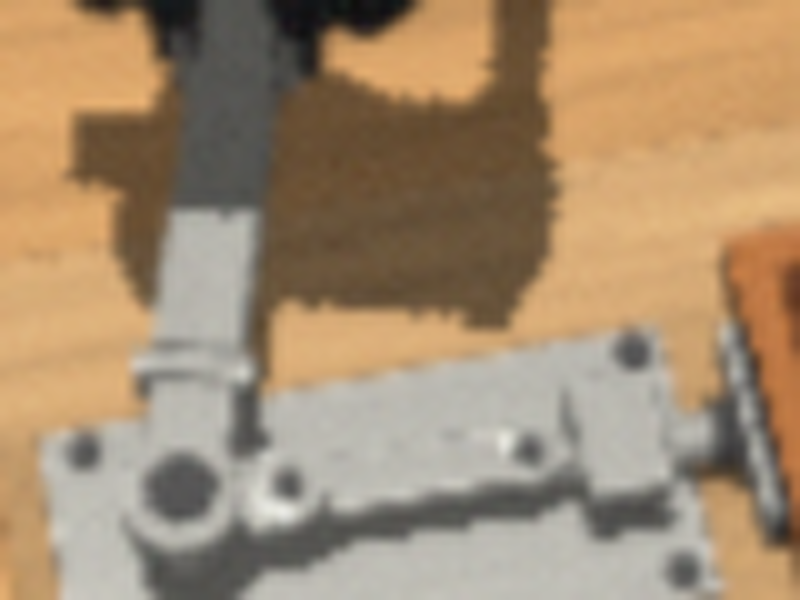

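```bash
python3 -m jog '[[0,0.5,0,-0.2,10],[0.1,0.9,0,-0.4,10],[0.2,1.4,0,-0.6,10],[0.3,1.9,0,-0.8,10],[0.4,2.4,0,-1,10],[0.4,2.4,0,-1,10],[0.4,2.4,0,-1,10],[0.4,2.4,0,-1,10],[0.4,2.4,0,-1,10],[0.4,2.4,0,-1,10]]' 80; python3 st.py;sleep 0.1; python3 tab.py 140.1 -16.5 140.1 -17 -17.5 -18 -18.5 -19
```

```text
time: 32.55
tool_pos: [0.5218, -0.1003, 0.0792]
tcp_rot: [-0.301, -2.066, 2.066]
wrist_force: [-0.2, 0.6, -4.9]
width: 0.274
t 32.55 [ 0.5218 -0.1003  0.0792] F [-0.2  0.6 -4.9] T [ 0.01 -0.01  0.01] r 0.1401 ang 343.4 baryaw -16.56 F along out 0.4 F cw 0.5
-17.0 [0.35, 1.17] -0.5
-17.5 [0.71, 2.34] -1.0
-18.0 [1.09, 3.5] -1.5
-18.5 [1.47, 4.66] -2.0
-19.0 [1.86, 5.82] -2.5
```

```bash
python3 -m jog '[[0.1,0.4,0,-0.2,10],[0.3,0.9,0,-0.4,10],[0.4,1.4,0,-0.6,10],[0.5,1.9,0,-0.8,10],[0.7,2.3,0,-1,10],[0.7,2.3,0,-1,10],[0.7,2.3,0,-1,10],[0.7,2.3,0,-1,10],[0.7,2.3,0,-1,10],[0.7,2.3,0,-1,10]]' 80; python3 st.py; python3 tab.py 140.1 -17.5 140.1 -18 -18.5  -19 -19.5 -20;python3 - <<'E'
from h import *
c=cam("scene");save(c["pixels"],"s11.png",(235,235,315,295),10)
E
python3 st.py
```

```text
time: 33.8
tool_pos: [0.5227, -0.0979, 0.0793]
tcp_rot: [-0.318, -2.057, 2.056]
wrist_force: [2.0, 3.0, -4.4]
width: 0.275
t 33.8 [ 0.5227 -0.0979  0.0793] F [ 2.   3.  -4.4] T [ 0.59 -0.22  0.21] r 0.1399 ang 342.36 baryaw -17.56 F along out -1.0 F cw 3.5
-18.0 [0.37, 1.16] -0.5
-18.5 [0.76, 2.33] -1.0
-19.0 [1.15, 3.48] -1.5
-19.5 [1.55, 4.64] -2.0
-20.0 [1.96, 5.79] -2.5
t 33.85 [ 0.5226 -0.098   0.0793] F [ 1.4  2.9 -4.3] T [ 0.51 -0.18  0.16] r 0.1399 ang 342.4 baryaw -17.56 F along out -0.4 F cw 3.2
```

View pics/s11.png

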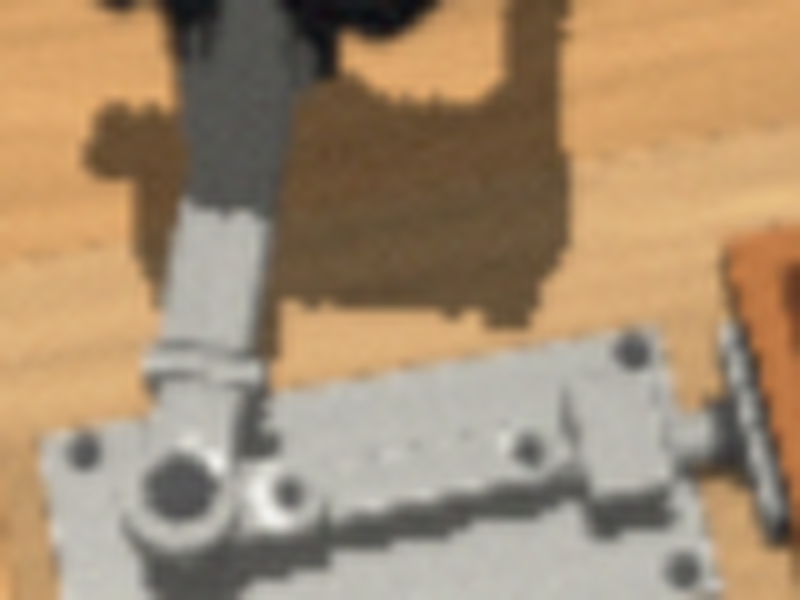

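The lever now pulls the bar on by itself (+3.3 N), so it is past the dead point. I'll follow it gently to the stop.

```bash
python3 -m jog '[[0.1,0.4,0,-0.2,10],[0.3,0.9,0,-0.4,10],[0.5,1.4,0,-0.6,10],[0.6,1.9,0,-0.8,10],[0.8,2.3,0,-1,10],[0.8,2.3,0,-1,10],[0.8,2.3,0,-1,10],[0.8,2.3,0,-1,10],[0.8,2.3,0,-1,10],[0.8,2.3,0,-1,10]]' 80; python3 st.py; python3 tab.py 140.1 -18.5 140.1 -19 -19.5 -20 -20.5
```

```text
time: 35.1
tool_pos: [0.5233, -0.0957, 0.0793]
tcp_rot: [-0.335, -2.046, 2.046]
wrist_force: [1.4, 3.6, -5.1]
width: 0.276
t 35.1 [ 0.5233 -0.0957  0.0793] F [ 1.4  3.6 -5.1] T [ 0.63 -0.26  0.24] r 0.14 ang 341.41 baryaw -18.57 F along out -0.2 F cw 3.8
-19.0 [0.39, 1.16] -0.5
-19.5 [0.8, 2.31] -1.0
-20.0 [1.21, 3.46] -1.5
-20.5 [1.63, 4.61] -2.0
```

```bash
python3 -m jog '[[0.1,0.4,0,-0.2,10],[0.3,0.9,0,-0.4,10],[0.5,1.4,0,-0.6,10],[0.6,1.9,0,-0.8,10],[0.8,2.3,0,-1,10],[0.8,2.3,0,-1,10],[0.8,2.3,0,-1,10],[0.8,2.3,0,-1,10],[0.8,2.3,0,-1,10],[0.8,2.3,0,-1,10]]' 80; python3 st.py; python3 tab.py 140.1 -19.5 140.1 -20 -20.5 -21
```

```text
time: 36.35
tool_pos: [0.5241, -0.0935, 0.0792]
tcp_rot: [-0.351, -2.036, 2.036]
wrist_force: [0.2, -0.0, -4.8]
width: 0.268
t 36.35 [ 0.5241 -0.0935  0.0792] F [ 0.2 -0.  -4.8] T [-0.01 -0.   -0.02] r 0.14 ang 340.46 baryaw -19.57 F along out -0.2 F cw 0.1
-20.0 [0.41, 1.15] -0.5
-20.5 [0.84, 2.3] -1.0
-21.0 [1.27, 3.44] -1.5
```

```bash
python3 -m jog '[[0.2,0.5,0,-0.2,10],[0.3,0.9,0,-0.4,10],[0.3,0.9,0,-0.4,10],[0.3,0.9,0,-0.4,10],[0.3,0.9,0,-0.4,10],[0.3,0.9,0,-0.4,10],[0.3,0.9,0,-0.4,10],[0.3,0.9,0,-0.4,10],[0.3,0.9,0,-0.4,10],[0.3,0.9,0,-0.4,10]]' 80; python3 st.py;python3 - <<'E'
from h import *
c=cam("scene");save(c["pixels"],"s12.png",(235,235,315,295),10)
P=np.array([.656,-.1403])
for a in (-18,-20,-22,-24):
    u=-np.array([np.cos(np.radians(a)),np.sin(np.radians(a))]);n=np.array([u[1],-u[0]])
    q=[np.r_[P+u*.040+n*s*.017,.073] for s in(-1,1)]
    print(a,((px(c,q)-[235,235])*10+5).round(0).tolist())
E
python3 st.py
```

```text
time: 37.6
tool_pos: [0.5244, -0.0925, 0.0793]
tcp_rot: [-0.358, -2.032, 2.032]
wrist_force: [0.1, -0.1, -4.3]
width: 0.272
t 37.6 [ 0.5244 -0.0925  0.0793] F [ 0.1 -0.1 -4.3] T [-0.01  0.01 -0.  ] r 0.14 ang 340.05 baryaw -19.96 F along out -0.1 F cw -0.0
-18 [[148.0, 336.0], [267.0, 352.0]]
-20 [[153.0, 334.0], [272.0, 355.0]]
-22 [[158.0, 333.0], [276.0, 357.0]]
-24 [[164.0, 332.0], [280.0, 360.0]]
t 37.65 [ 0.5245 -0.0926  0.0793] F [-0.9  0.1 -4.4] T [-0.   -0.    0.03] r 0.1399 ang 340.06 baryaw -19.96 F along out 0.9 F cw -0.2
```

View pics/s12.png

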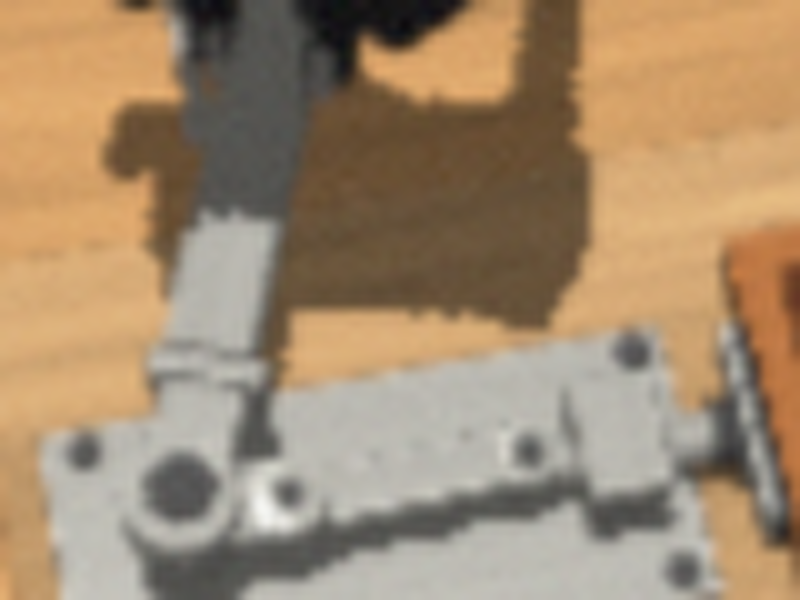

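Zero force and torque: the bar floats in its play with the lever resting on its stop. Drawing off along the axis (-0.94, +0.342).

```bash
python3 -m jog '[[-1,0.3,0,0,10],[-2.8,1,0,0,10],[-5.6,2.1,0,0,10],[-8.5,3.1,0,0,10],[-11.3,4.1,0,0,10],[-14.1,5.1,0,0,10],[-14.1,5.1,0,0,10],[-14.1,5.1,0,0,10],[-14.1,5.1,0,0,10],[-14.1,5.1,0,0,10]]' 80; python3 st.py
```

```text
time: 38.9
tool_pos: [0.5104, -0.0875, 0.0793]
tcp_rot: [-0.358, -2.032, 2.032]
wrist_force: [0.1, -0.5, -4.6]
width: 0.273
t 38.9 [ 0.5104 -0.0875  0.0793] F [ 0.1 -0.5 -4.6] T [ 0.02 -0.    0.01] r 0.1549 ang 340.07 baryaw -19.97 F along out -0.2 F cw -0.5
```

```bash
python3 -m jog '[[-2.8,1,0,0,10],[-5.6,2.1,0,0,10],[-9.4,3.4,0,0,10],[-13.2,4.8,0,0,10],[-17,6.2,0,0,10],[-20.7,7.5,0,0,10],[-24.4,8.9,0,0,10],[-24.4,8.9,0,0,10],[-24.4,8.9,0,0,10],[-24.4,8.9,0,0,10]]' 80; python3 st.py;python3 - <<'E'
from h import *
c=cam("scene");save(c["pixels"],"s13.png",(215,205,335,295),6)
E
```

```text
time: 40.15
tool_pos: [0.4861, -0.0786, 0.0794]
tcp_rot: [-0.358, -2.032, 2.032]
wrist_force: [0.9, -0.2, -5.0]
width: 0.272
t 40.15 [ 0.4861 -0.0786  0.0794] F [ 0.9 -0.2 -5. ] T [ 0.04  0.03 -0.01] r 0.1807 ang 340.05 baryaw -19.96 F along out -0.9 F cw 0.2
```

View pics/s13.png

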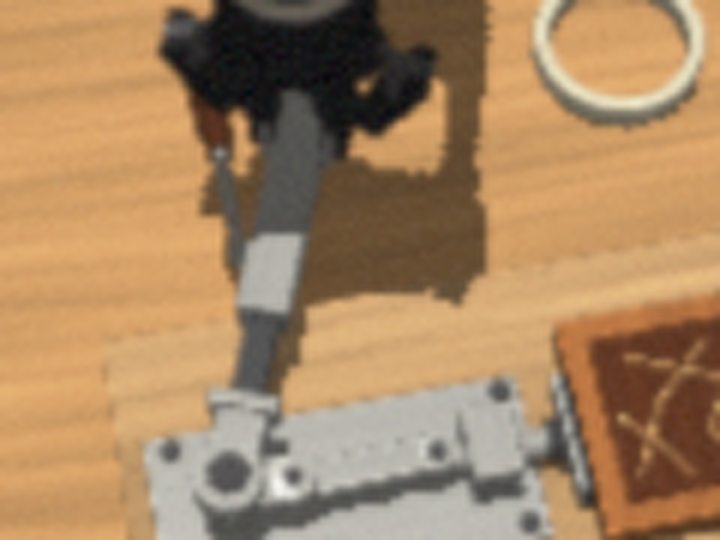

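```bash
python3 -m jog '[[-3.8,1.4,0,0,10],[-9.4,3.4,0,0,10],[-15,5.5,0,0,10],[-20.7,7.5,0,0,10],[-26.3,9.6,0,0,10],[-32.9,12,0,0,10],[-35,12.7,0,0,10],[-35,12.7,15,0,10],[-35,12.7,40,0,10],[-35,12.7,50,0,10]]' 80; python3 st.py
```

```text
time: 41.45
tool_pos: [0.4528, -0.0663, 0.1319]
tcp_rot: [-0.363, -2.034, 2.034]
wrist_force: [0.2, 0.2, -3.7]
width: 0.271
t 41.45 [ 0.4528 -0.0663  0.1319] F [ 0.2  0.2 -3.7] T [ 0.   -0.05  0.02] r 0.2162 ang 339.98 baryaw -19.96 F along out -0.2 F cw 0.2
```

```bash
python3 -m jog '[[2,-30,0,2,10],[5,-75,0,5,10],[8,-125,0,8,10],[11,-175,0,11,10],[14,-215,0,13,10],[16,-238,0,13,10],[16,-238,-20,13,10],[16,-238,-45,13,10],[16,-238,-70,13,10],[16,-238,-75,13,10]]' 80; python3 st.py;python3 - <<'E'
from h import *
c=cam("scene");save(c["pixels"],"s14.png",(130,150,370,330),3.3)
E
```

```text
time: 42.7
tool_pos: [0.4653, -0.3023, 0.0522]
tcp_rot: [-0.127, -2.16, 2.154]
wrist_force: [0.3, 0.4, -5.0]
width: 0.276
t 42.7 [ 0.4653 -0.3023  0.0522] F [ 0.3  0.4 -5. ] T [-0.02  0.   -0.01] r 0.2502 ang 40.35 baryaw -6.97 F along out -0.5 F cw 0.1
```

View pics/s14.png

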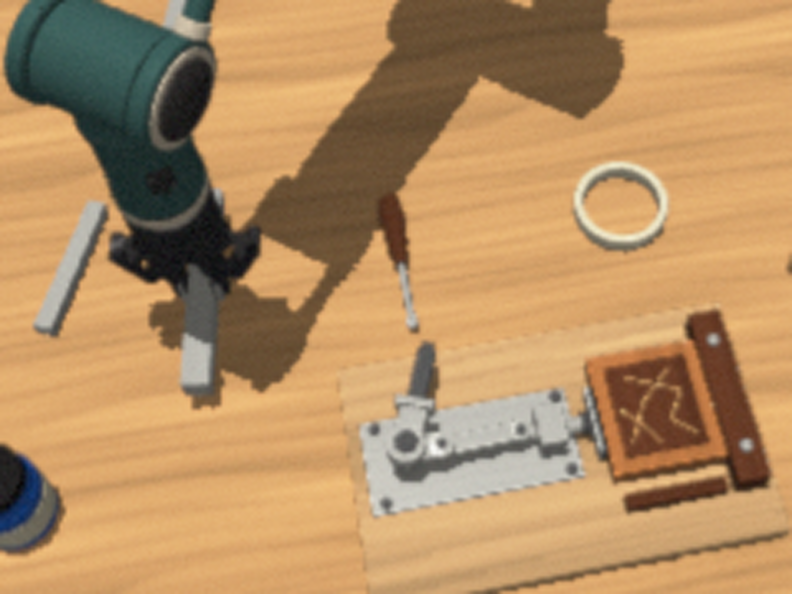

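```bash
python3 -m jog '[[0,0,-5,0,10],[0,0,-10,0,10],[0,0,-15,0,10],[0,0,-19,0,10],[0,0,-21,0,10],[0,0,-22,0,10],[0,0,-22.5,0,10],[0,0,-22.5,0,10],[0,0,-22.5,0,10],[0,0,-22.5,0,10]]' 80; python3 st.py
```

```text
time: 44.0
tool_pos: [0.4669, -0.3039, 0.0319]
tcp_rot: [-0.131, -2.159, 2.159]
wrist_force: [0.5, -0.1, -4.7]
width: 0.273
t 44.0 [ 0.4669 -0.3039  0.0319] F [ 0.5 -0.1 -4.7] T [ 0.01 -0.03  0.03] r 0.25 ang 40.87 baryaw -6.96 F along out -0.3 F cw -0.3
```

```bash
python3 -m jog '[[0,0,-0.5,0,10],[0,0,-1,0,10],[0,0,-1.3,0,10],[0,0,-1.6,0,10],[0,0,-1.9,0,10],[0,0,-1.9,0,10],[0,0,-1.9,0,10],[0,0,-1.9,0,10],[0,0,-1.9,0,10],[0,0,-1.9,0,10]]' 80; python3 st.py
```

```text
time: 45.25
tool_pos: [0.4669, -0.3038, 0.0299]
tcp_rot: [-0.131, -2.159, 2.159]
wrist_force: [-0.1, 1.0, -3.4]
width: 0.273
t 45.25 [ 0.4669 -0.3038  0.0299] F [-0.1  1.  -3.4] T [-0.07 -0.01 -0.03] r 0.25 ang 40.86 baryaw -6.96 F along out -0.5 F cw 0.8
```

```bash
python3 -m jog '[[0,0,-0.4,0,10],[0,0,-0.6,0,10],[0,0,-0.6,0,10],[0,0,-0.6,0,26],[0,0,-0.6,0,32],[0,0,-0.6,0,40],[0,0,-0.6,0,45],[0,0,-0.6,0,45],[0,0,-0.6,0,45],[0,0,-0.6,0,45]]' 80; python3 st.py
python3 look.py w20
```

```text
time: 46.5
tool_pos: [0.4669, -0.3038, 0.0293]
tcp_rot: [-0.131, -2.159, 2.159]
wrist_force: [-0.2, -1.0, -0.8]
width: 0.528
t 46.5 [ 0.4669 -0.3038  0.0293] F [-0.2 -1.  -0.8] T [-0.    0.03 -0.03] r 0.25 ang 40.86 baryaw -6.96 F along out 0.8 F cw -0.6
46.55 [ 0.4669 -0.3038  0.0292] [0.11 0.22 0.2 ] [ 0.024  0.06  -0.014] baryaw -6.964361037932861 1.0707092062998818
```

View pics/w20.png

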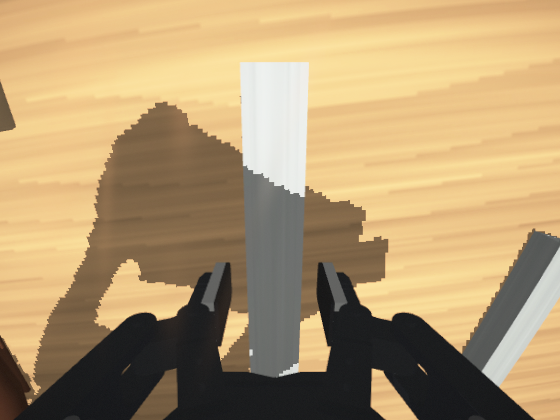

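The bar is released and both pads are clear of it. Retreating upward.

```bash
python3 -m jog '[[0,0,5,0,45],[0,0,15,0,45],[0,0,35,0,45],[0,0,70,0,45],[0,0,110,0,45],[-10,-20,160,0,45],[-20,-40,190,0,45],[-30,-60,200,0,45],[-30,-60,200,0,45],[-30,-60,200,0,45]]' 80
python3 - <<'E'
from h import *
c=cam("scene");save(c["pixels"],"s15.png",(100,130,380,340),2.8);save(c["pixels"],"s16.png",(230,235,370,325),5.5)
c=cam("top");save(c["pixels"],"t15.png",(230,115,410,245),4.3)
E
```

```text
time: 47.8
tool_pos: [0.4367, -0.3632, 0.229]
tcp_rot: [-0.131, -2.159, 2.157]
wrist_force: [0.2, -0.1, 0.1]
width: 0.523
```

View pics/s15.png

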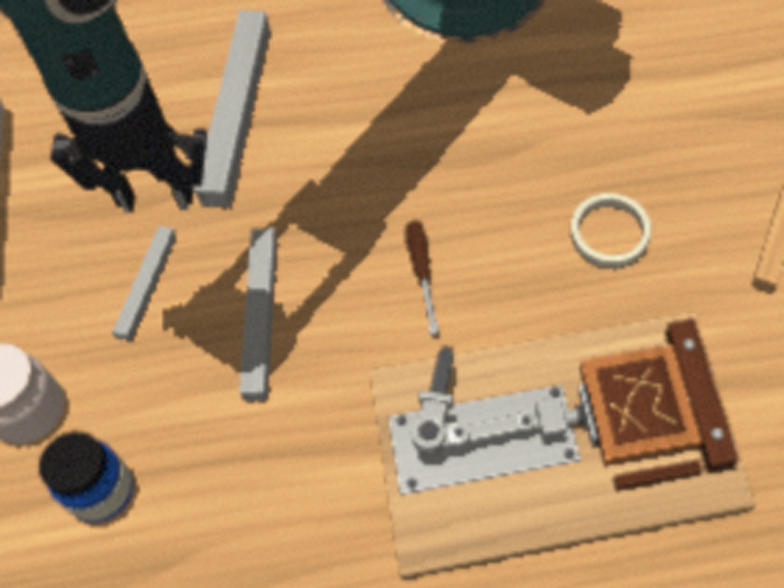

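View pics/s16.png

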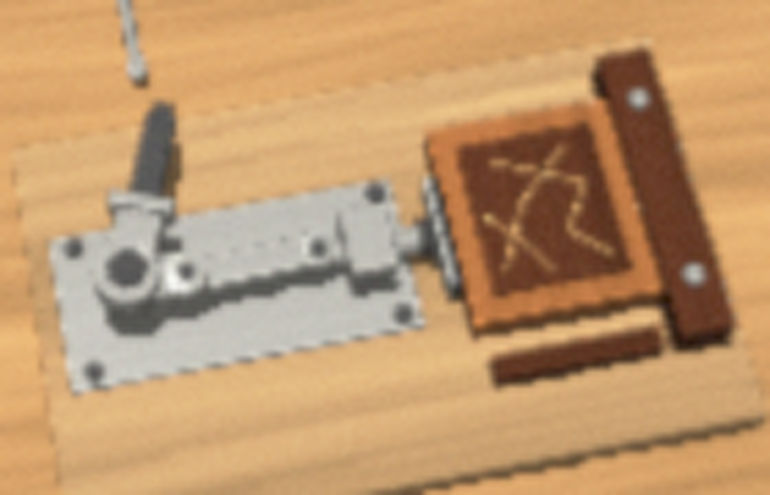

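View pics/t15.png

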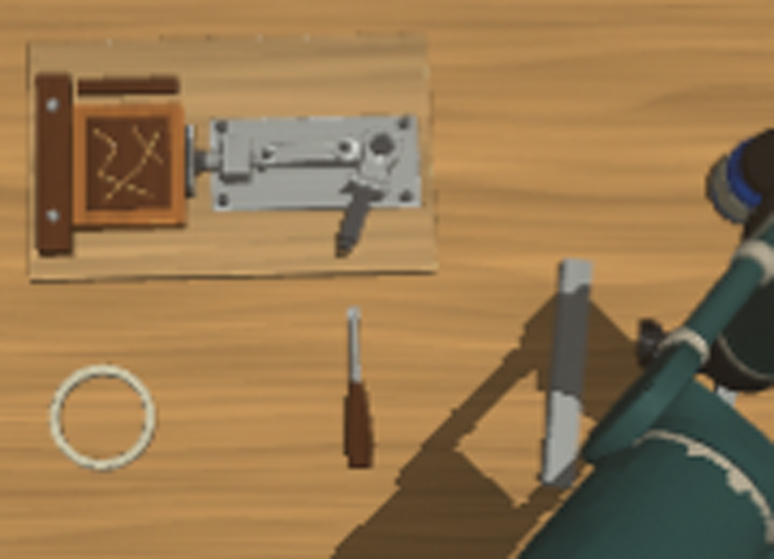

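Run:
```python
from workcell import bot
print(bot.finish_job())
```

```text
the job is handed in; nothing more can be done
None
```

The printing block is clamped against the fence, the lever has stayed closed by itself since the bar came off, and the job is handed in. The robot's clock read about 48 s of the 72 s allowed.

- **Choosing the bar:** I picked the 200 x 25 mm bar. The other two grey ones measured about 270 x 35 mm and 137 x 17 mm.
- **Fitting it:** I slid the bar over the tang until I felt the collar at about 3 N, then eased off slightly.
- **Swinging the lever:** I swung it about 58° (1.0 rad) in small steps, reading the force after each. It peaked at 8.5 N and fell to nearly zero at the dead point. Past that the lever pulled the bar on by up to 3.8 N, then dropped to zero with no force or moment left. I took that as the stop and did not press on it to check.
- **Drawing off and laying down:** The bar came off with forces under 1 N. It lies flat on the bare table where it started, well clear of the jig.

**Last checks:** The final pictures show the lever still closed with its linkage past dead centre and the block flush against the fence. The gouge and tape have not moved, and neither has anything else in those views. The arm is clear of everything.

**What disagreed:**
- The scene and top cameras differed by about 5–8 mm on the first positions, so I relied on the wrist camera and on touch.
- The last top picture puts the lever at about -18°, while the arm's own reading was about -20°. That is within what I can read from the picture.

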